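# Build and pin the shell drying rack

## Robot

A 6-joint arm with a two-finger parallel gripper is mounted at the origin on the work surface. World frame = base frame: x ahead of the robot, y to its left, z up, the work surface at z = 0. Lengths are in m, angles in degrees, forces in N, time in s.
With the tool pointing down it reaches from about 0.4 to 0.825 m from the base axis. Payload 7 kg.
Tool frame: the origin (TCP) lies between the finger pads; the fingertips stand 25 mm ahead of it and the grasp point (between the pads) lies 6 mm ahead of it (bot.tcp_to_tips is the distance from the TCP to the fingertips, in m); z points along the fingers, y is the direction in which the jaws open and shut (so a half turn about z gives the same grasp; the last joint's range is limited). The gripper opens to 85 mm and grips with 20 to 120 N. Pads are 22 mm wide; open, the fingers measure 114 mm over their backs; the gripper's body (76 mm by 85 mm) begins 54 mm behind the grasp point. The pads swing forward as they close: fully open they stand 13 mm farther back than shut.
Start: joints at [16.507, 20.546, 0.682, 0, -70.136, -16.507], TCP at [0.675, -0, 0.234] pointing down, gripper open.
Joint ranges: [-176.03, 176.03], [-82.01, 121.73], [-58.28, 71.71], [-173.87, 95.51], [-174.79, -0.11], [-173.66, 173.66]. Speed limits (degrees/s): [136.94, 136.94, 172.46, 180, 180, 180].

## Interface

Orientations are given as [roll, pitch, yaw] about the fixed x, y, z axes, in that order (R = Rz(yaw) Ry(pitch) Rx(roll)).
In Python, from rig import bot, kin, monitor, vision gives the robot as it stands. Calls block until the motion is done:
- bot.goto(position, orientation): joint-space move of the TCP to a pose.
- bot.servo_line(position, rotation=None, speed=0.15): straight line of the TCP; rotation=None keeps the orientation; speed is the mean speed in m/s.
- bot.movej(angles): joint-space move.
- bot.grip(opening): finger opening in m; the grip force is fixed at half the most; returns when the fingers have stopped.
- bot.dwell(seconds).
- kin.ik(position, orientation): joint angles nearest the present ones, or None.
- monitor.get_state(): the state.
- vision.capture(name): name is "scene" or "side" or "wrist"; returns the picture (400x640x3 uint8, blue, green, red); there is no depth.
- vision.camera_params(name): a dict with "K" (3x3 intrinsics, pixels), "k1" (the pictures are not rectified: a ray, as slopes to the right and down, at radius r is drawn at 1 + k1 r^2 times it, then the intrinsics apply), "R" (3x3) and "t" (3): a world point X has camera coordinates R X + t. Camera axes: x right, y down, z forward; pixel columns grow to the right and rows downward; lengths in m; the calibration is good to about 2 mm. A picture is of the moment at which its call begins: read the wrist's pose just before it. camera_params takes no time and is no camera call; for the wrist camera it gives the pose at the moment of the call.
A pose or a line that the arm cannot do raises bot.Unreachable and nothing moves.
- bot.sign_off(): hands the job in, once; it reports no verdict.
The state is a dict: "clock": time; "joint_pos": joint angles; "joint_velocities": joint speeds; "tau": joint torques, N m; "position": TCP position; "eef_rot": TCP orientation; "wrist_force": force on the tool from outside, world axes, zero at the start; "torque": the same for the moment, N m; "finger_gap": finger opening in m.
Only numpy, scipy, OpenCV 4.12 (cv2) and the standard library are available. Lean on these libraries where they do the work, as an engineer would, in place of code of your own. Each camera call takes 0.05 s, during which the arm holds its last target.

## Task

Build up the drying rack on the grey base: first set the frame with the side lugs down with its four legs fully home in the base's corner cups, and lock it with the two pins, one pushed fully down through each lug into the base. Only then stack both plain frames on it, one on the other with every leg fully home in the cups below, and at the end all the shell blanks must lie flat on the deck of the topmost frame. Never tip a frame over, and leave the white tub, the brush and the cone shell where they are.

Things in the scene. Friction and masses are not known exactly. Their poses are not given: they have to be found in the camera images.
- base: grey rack base fixed to the bench, 150 x 120 mm (x, y). Origin on the bench under its centre, z up; same after half a turn. At (+-65, +-50) mm stand four square cups, 15 mm inside, 3 mm walls (the outer ones run on as a rim), floors at z = 22, rims at 37 mm. At each end a steel ear with a pin hole. A frame fully home has its origin 22 mm above this origin, on its axis, its x along this x (either way round).
- base_hole0 (a point): centre of the mouth of the pin hole in the base's ear at its +x end: base frame (100, 0, 20) mm. Ear 36 x 32 mm, 20 mm high; hole 13 mm square, right down to the bench.
- base_hole1 (a point): the same in the ear at the base's -x end: base frame (-100, 0, 20) mm
- lug_frame: frame with side lugs, on four round legs (12 mm thick, feet round ended) at (+-65, +-50) mm. Origin: centre, at foot level; z up, x along the long side; same after half a turn. Deck 150 x 120 mm, top at z = 60 mm, rim 15 mm high; in its corners cups like the base's (floors z = 60, rims 75 mm): the next frame home stands 60 mm higher. About 0.5 kg.
- lug_frame_handle (a point): middle of the lug frame's black handle bar, z = 93 mm in its frame: 82 mm long along x, 12 mm wide in y, 10 mm high, carried by posts at x = +-37 mm; over the centre of mass
- lug_frame_lug0 (a point): centre of the upper mouth of the hole in the lug frame's +x lug: (100, 0, 8) mm in its frame. Lug 36 x 32 mm, z = 2 to 8 mm, hole 14 mm square, hung from a strap at x = 80 mm; with the frame home in the base it lies over a base ear. A like lug is at the -x end.
- frame_b: a plain stacking frame, identical to the other plain one: aluminium, 150 x 120 mm, same legs, cups, deck and handle as the lug frame but without lugs. About 0.42 kg. Origin and axes as for the lug frame.
- frame_b_handle (a point): middle of this frame's handle bar, as on the lug frame
- frame_c: a plain stacking frame, identical to the other plain one: aluminium, 150 x 120 mm, same legs, cups, deck and handle as the lug frame but without lugs. About 0.42 kg. Origin and axes as for the lug frame.
- frame_c_handle (a point): middle of this frame's handle bar, as on the lug frame
- pin_block: light wooden block fixed to the bench, 45 x 100 mm (x, y) and 30 mm high, with two holes at y = +-25 mm in which the pins stand. Origin at the centre of its underside.
- pin1: steel lock pin, upright in the wooden block at the start (collar on its top); both pins alike. Origin at its lower tip, z up the pin. Shank 10 mm thick, 26 mm long, tip round; collar 20 mm across at z = 26 to 30; round grip 12 mm thick from 30 to 72 mm. Fully home in the rack the collar rests on the frame's lug and the tip is 4 mm over the bench. 50 g.
- pin2: steel lock pin, upright in the wooden block at the start (collar on its top); both pins alike. Origin at its lower tip, z up the pin. Shank 10 mm thick, 26 mm long, tip round; collar 20 mm across at z = 26 to 30; round grip 12 mm thick from 30 to 72 mm. Fully home in the rack the collar rests on the frame's lug and the tip is 4 mm over the bench. 50 g.
- blank1: a round blank cut from shell, cream white, 32 mm across and 16 mm tall, lying flat; about 30 g. Origin at the centre of its underside, z up. From 1 to 3 blanks are present (None if absent).
- blank2: a round blank cut from shell, cream white, 32 mm across and 16 mm tall, lying flat; about 30 g. Origin at the centre of its underside, z up. From 1 to 3 blanks are present (None if absent).
- blank3: a round blank cut from shell, cream white, 32 mm across and 16 mm tall, lying flat; about 30 g. Origin at the centre of its underside, z up. From 1 to 3 blanks are present (None if absent).
- tub: bystander: open white plastic tub, 120 x 160 mm, 70 mm high; origin at the centre of its underside
- brush: bystander: small brush lying on the bench
- cone_shell: bystander: whole cone-shaped shell, 72 mm across, 61 mm high; origin at the centre of its underside
Not all that is in view belongs to the job. What is shaped like the frame_c but red is not meant.

How it is judged:
By the outcome, as a careful person would: the job done as asked, in the order asked, and still so for the second after the job is handed in, with the robot touching nothing.
Of blank1, blank2, blank3 only 1 to 3 are there at a start; the rules pass over those that are not, and their reading is None.
At some moment in a run one of frame_b, frame_c, blank1, blank2, blank3 may be knocked a few centimetres aside while the robot is not near it.
It also fails if it takes over 210 s, if anything falls off the work surface, if the arm or the gripper's body presses on something with over 40 N, if the wrist force passes 120 N, or if a joint passes its speed limit or range.

## Working session

There is one attempt and no reset: what is moved stays moved. The work goes in short steps, each a Python script; the robot and the scene stay as the last script left them, time stands still between calls to the robot, and variables do not carry over. Pictures are saved under pics/ and viewed, and the job is handed in when it is done.

```bash
ls; mkdir -p pics; python3 - <<'E'
from rig import bot,kin,monitor,vision
import cv2
print(monitor.get_state())
for n in ("scene","side","wrist"):
    p=vision.camera_params(n);print(n,p)
    cv2.imwrite(f"pics/{n}0.png",vision.capture(n))
E
```

```text
pics
{'clock': 0.0, 'joint_pos': array([ 1.65069239e+01,  2.05918470e+01,  6.33845661e-01, -2.03319198e-02,
       -7.01354689e+01, -1.65063400e+01]), 'joint_velocities': array([-0.04748083, -0.05324472, -0.00692002, -0.01362182,  0.05827444,
        0.08069187]), 'tau': array([ 2.55543900e-04, -5.83324420e+01,  2.93422562e+01,  6.93659976e+00,
       -6.00149287e-03, -1.14765509e-06]), 'position': array([ 6.74524454e-01, -2.38002016e-05,  2.32958906e-01]), 'eef_rot': array([ 1.79904951e+02, -8.23396661e-03, -9.00063336e+01]), 'wrist_force': array([ 0.67259582,  0.39080905, -0.22991566]), 'torque': array([0.01930021, 0.00569915, 0.06168082]), 'finger_gap': 0.08576609980177859}
scene {'K': array([[494.3290981 ,   0.        , 318.31825927],
       [  0.        , 494.3290981 , 197.66420127],
       [  0.        ,   0.        ,   1.        ]]), 'k1': -0.11041591020945256, 'R': array([[-0.53526288,  0.84460828,  0.01142416],
       [ 0.55228363,  0.36017409, -0.75183603],
       [-0.63912162, -0.39612054, -0.65925114]]), 't': array([ 0.41314142, -0.21908059,  1.7529174 ])}
side {'K': array([[372.98830855,   0.        , 322.47129281],
       [  0.        , 372.98830855, 192.38607535],
       [  0.        ,   0.        ,   1.        ]]), 'k1': 0.010243002350565727, 'R': array([[-0.82466934, -0.56541086, -0.01519998],
       [-0.35213278,  0.53425592, -0.76848755],
       [ 0.44263189, -0.62839571, -0.63968418]]), 't': array([0.4566229 , 0.32406072, 1.08019138])}
wrist {'K': array([[354.31771974,   0.        , 316.53405941],
       [  0.        , 354.31771974, 203.70696143],
       [  0.        ,   0.        ,   1.        ]]), 'k1': -0.04094314362275158, 'R': array([[-9.99996973e-01,  8.19908857e-04,  2.31996950e-03],
       [ 1.42683160e-03,  9.61369076e-01,  2.75258905e-01],
       [-2.00465972e-03,  2.75261382e-01, -9.61367335e-01]]), 't': array([ 0.67443053, -0.03597123,  0.37838198])}
```

View pics/scene0.png

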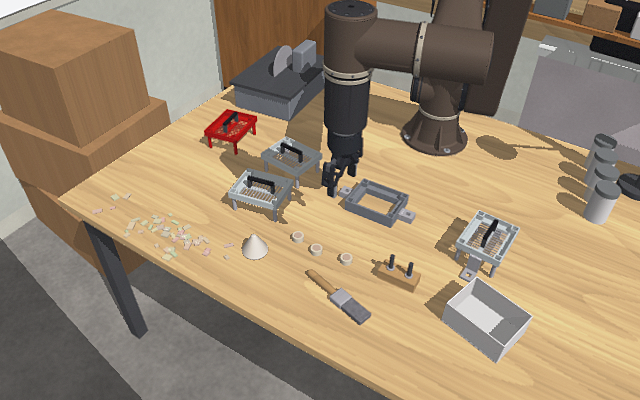

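View pics/side0.png

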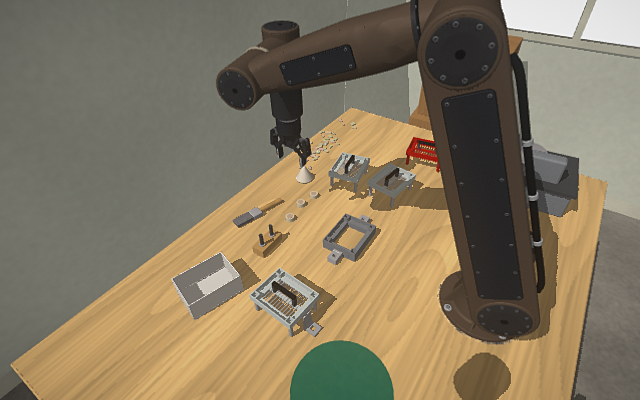

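View pics/wrist0.png

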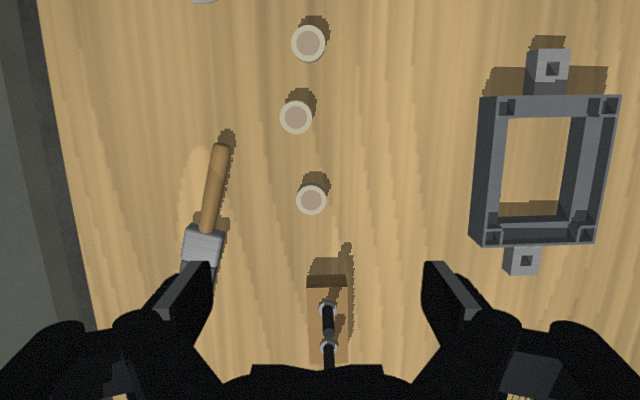

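```bash
python3 - <<'E'
import cv2,numpy as np
s=cv2.imread('pics/scene0.png')
def crop(im,x,y,w,h,f):return cv2.resize(im[y:y+h,x:x+w],None,fx=f,fy=f,interpolation=cv2.INTER_CUBIC)
cv2.imwrite('pics/c1.png',crop(s,195,100,130,120,6))
cv2.imwrite('pics/c2.png',crop(s,435,195,110,100,6))
w=cv2.imread('pics/wrist0.png')
cv2.imwrite('pics/c3.png',crop(w,460,25,180,260,2.3))
d=cv2.imread('pics/side0.png')
cv2.imwrite('pics/c4.png',crop(d,230,130,220,220,2.7))
E
```

```text
(no output)
```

View pics/c1.png

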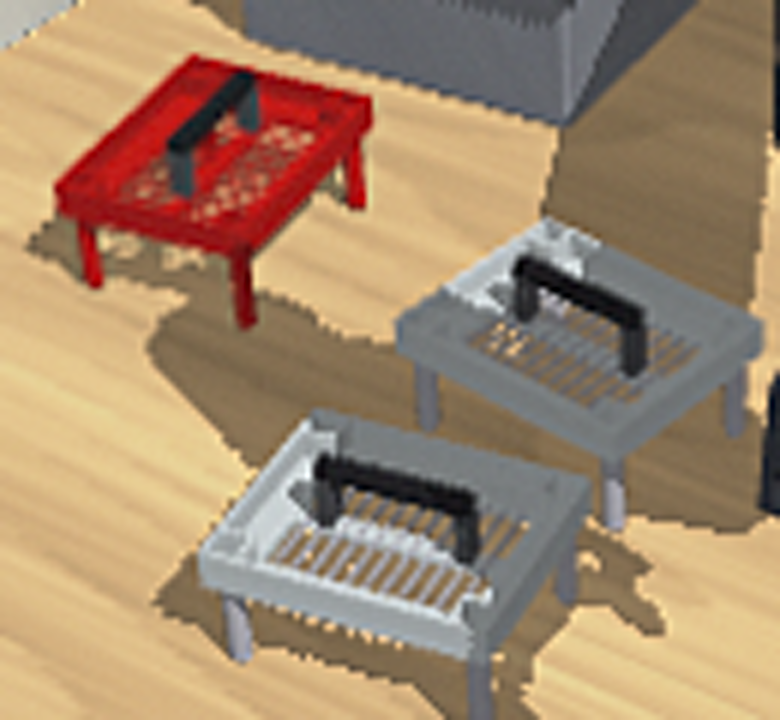

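View pics/c2.png

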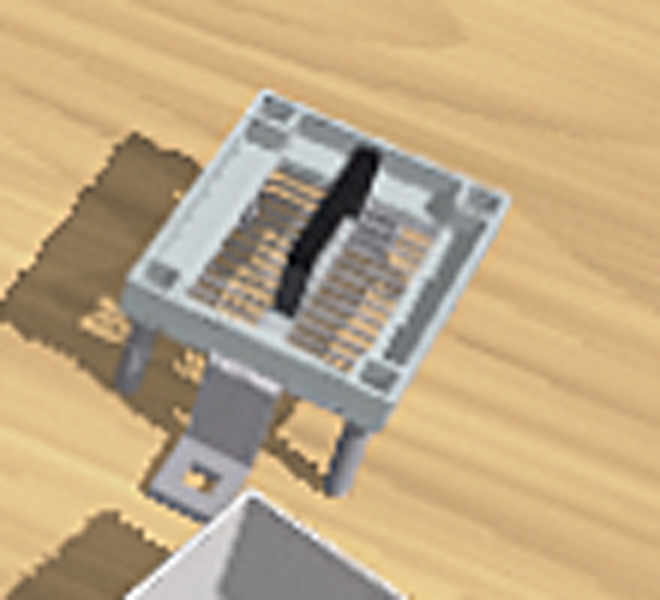

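View pics/c3.png

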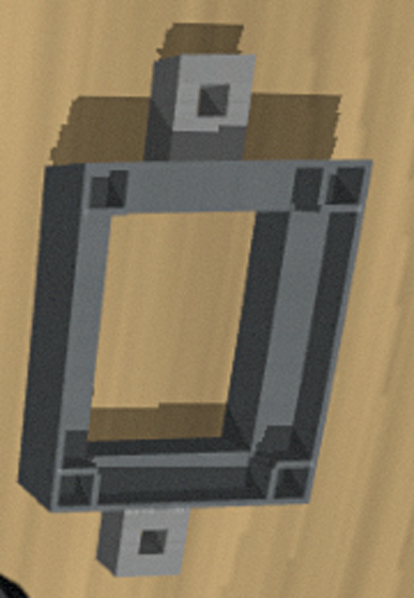

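View pics/c4.png

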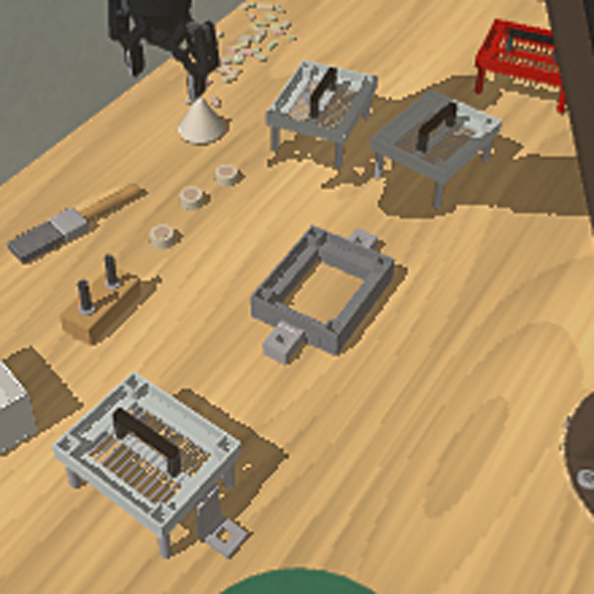

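```bash
cat > h.py <<'E'
import numpy as np,cv2
from scipy.optimize import least_squares
def ray(p,uv):
    uv=np.atleast_2d(np.array(uv,float))
    n=cv2.undistortPoints(uv[:,None],p['K'],np.array([p['k1'],0,0,0]))[:,0]
    d=np.c_[n,np.ones(len(n))]@p['R']; return -p['R'].T@p['t'],d
def onz(p,uv,z):
    c,d=ray(p,uv); return c+d*((z-c[2])/d[:,2])[:,None]
def proj(p,X):
    X=np.atleast_2d(np.array(X,float))
    return cv2.projectPoints(X,cv2.Rodrigues(p['R'])[0],p['t'],p['K'],np.array([p['k1'],0,0,0]))[0][:,0]
def fit(obs,z0,x0):
    """obs: list of (p, modelpts Nx3, uv Nx2); pose x,y,yaw(deg) at height z0"""
    def P(v,M):
        c,s=np.cos(np.radians(v[2])),np.sin(np.radians(v[2]));M=np.asarray(M,float)
        return np.c_[v[0]+c*M[:,0]-s*M[:,1],v[1]+s*M[:,0]+c*M[:,1],z0+M[:,2]]
    f=lambda v:np.concatenate([(proj(p,P(v,M))-np.array(uv)).ravel() for p,M,uv in obs])
    r=least_squares(f,x0,x_scale=[.01,.01,1]);return r.x,f(r.x).reshape(-1,2)
E
cat > cams.py <<'E'
from rig import vision
import pickle
pickle.dump({n:vision.camera_params(n) for n in('scene','side','wrist')},open('cams0.pkl','wb'))
E
python3 cams.py; python3 - <<'E'
import pickle;from h import *
c=pickle.load(open('cams0.pkl','rb'));np.set_printoptions(precision=4,suppress=True)
sc=c['scene'];w=c['wrist'];sd=c['side']
print('lughandle',onz(sc,[490,233],.093),'ends',onz(sc,[[435+365/6,195+155/6],[435+285/6,195+305/6]],.098))
print('f1',onz(sc,[[195+520/6,100+265/6],[195+640/6,100+310/6]],.096))
print('f2',onz(sc,[[195+320/6,100+462/6],[195+475/6,100+500/6]],.096))
def W(a,b):return [460+a/2.3,25+b/2.3]
print('holes',onz(w,[W(212,101),W(153,542)],.02))
print('cuprim',onz(w,[W(45,165),W(372,160),W(308,502),W(20,500)],.037))
M=[[.1,0,.02],[-.1,0,.02]]
print(onz(w,[[310,197],[295,114],[307,40]],.016))
print('pins top',onz(w,[[327,307],[328,345]],.076),onz(w,[[327,307],[328,345]],.034))
print('tub',onz(sc,[[475,277],[533,320],[495,360],[441,315]],.07))
E
```

```text
lughandle [[0.4712 0.3332 0.093 ]] ends [[0.4237 0.3329 0.098 ]
 [0.5315 0.3316 0.098 ]]
f1 [[ 0.4482 -0.3417  0.096 ]
 [ 0.4471 -0.2674  0.096 ]]
f2 [[ 0.6332 -0.3268  0.096 ]
 [ 0.6157 -0.2478  0.096 ]]
holes [[ 0.4494 -0.1029  0.02  ]
 [ 0.4429  0.0964  0.02  ]]
cuprim [[ 0.525  -0.076   0.037 ]
 [ 0.3883 -0.0802  0.037 ]
 [ 0.3841  0.0694  0.037 ]
 [ 0.5186  0.0673  0.037 ]]
[[ 0.6814  0.0246  0.016 ]
 [ 0.6956 -0.0594  0.016 ]
 [ 0.6834 -0.1267  0.016 ]]
pins top [[0.6648 0.1171 0.076 ]
 [0.6635 0.1601 0.076 ]] [[0.6634 0.1436 0.034 ]
 [0.6618 0.1927 0.034 ]]
tub [[0.613  0.3468 0.07  ]
 [0.6633 0.504  0.07  ]
 [0.8079 0.4605 0.07  ]
 [0.7612 0.3182 0.07  ]]
```

```bash
python3 - <<'E'
from rig import bot,kin,monitor,vision
import cv2,pickle,numpy as np
np.set_printoptions(precision=3,suppress=True)
for y in (0,180): print(y,kin.ik([.471,.333,.29],[180,0,y]))
def look(name,pos,yaw):
    bot.goto(pos,[180,0,yaw]);bot.dwell(.3)
    p=vision.camera_params('wrist');im=vision.capture('wrist')
    cv2.imwrite(f'pics/{name}.png',im);pickle.dump(p,open(f'{name}.pkl','wb'))
    s=monitor.get_state();print(name,s['clock'],s['position'],s['eef_rot'],s['joint_pos'])
look('lbase',[.4465,.019,.25],-90)
look('llug',[.493,.333,.29],180)
E
```

```text
0 [ 54.682   9.513  -6.956   0.    -73.531  35.318]
180 [  54.682    9.513   -6.956   -0.     -73.531 -144.682]
lbase 1.4167 [0.447 0.019 0.25 ] [179.944  -0.03  -90.024] [ 27.822  -2.177 -24.984  -0.    -67.256 -27.846]
llug 3.5167 [0.493 0.333 0.29 ] [179.992   0.008 179.986] [  52.822   11.26    -4.77     0.002  -73.959 -142.837]
```

View pics/lbase.png

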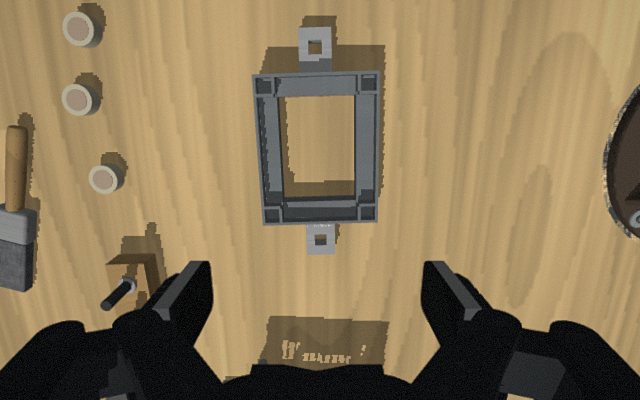

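View pics/llug.png

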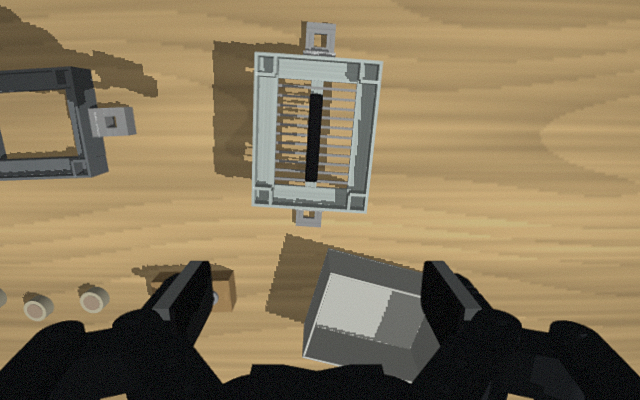

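```bash
cat >> h.py <<'E'
def crop(src,dst,x,y,w,h,f):
    im=cv2.imread(f'pics/{src}.png')
    g=cv2.resize(im[y:y+h,x:x+w],None,fx=f,fy=f,interpolation=cv2.INTER_NEAREST)
    for i in range(0,w,10): cv2.line(g,(int(i*f),0),(int(i*f),4 if i%50 else 12),(0,0,255),1)
    for i in range(0,h,10): cv2.line(g,(0,int(i*f)),(4 if i%50 else 12,int(i*f)),(0,0,255),1)
    cv2.imwrite(f'pics/{dst}.png',g)
E
python3 - <<'E'
from h import *
crop('lbase','lb1',240,10,160,95,5);crop('lbase','lb2',240,170,160,95,5)
crop('llug','ll1',240,10,160,95,5);crop('llug','ll2',240,150,160,95,5)
E
```

```text
(no output)
```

View pics/lb1.png

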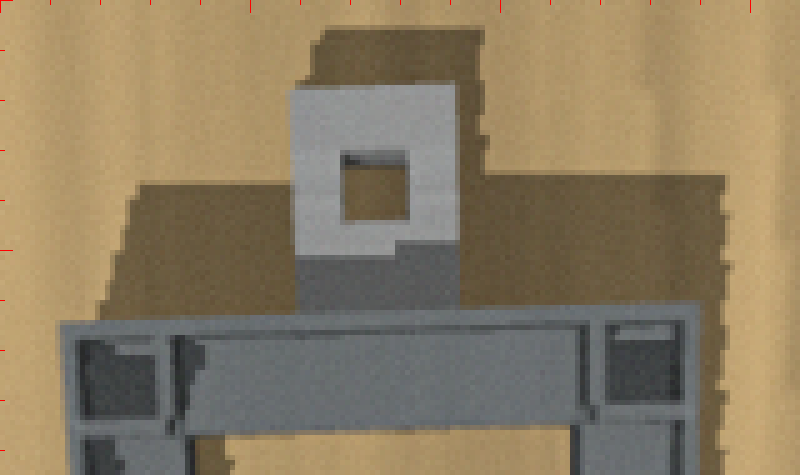

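View pics/lb2.png

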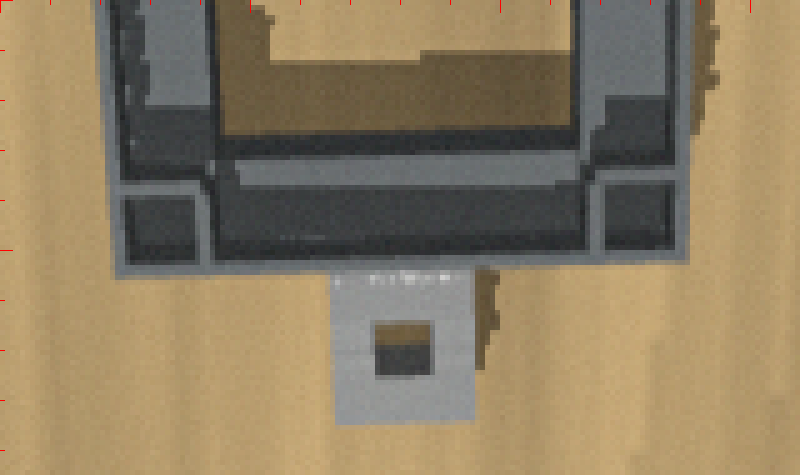

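View pics/ll1.png

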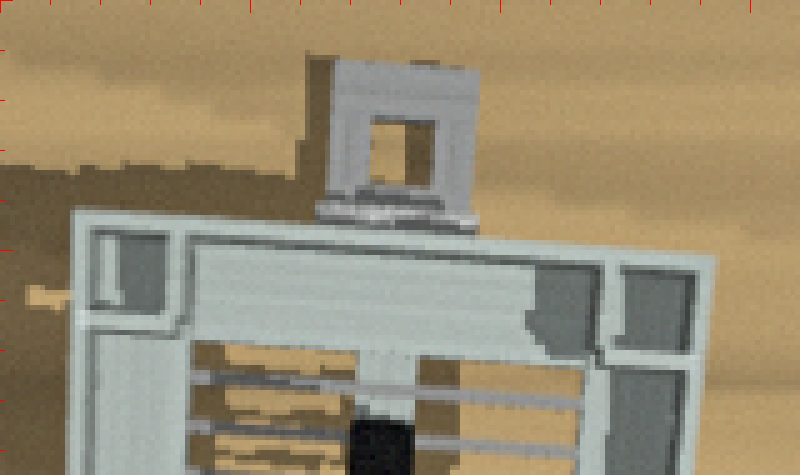

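View pics/ll2.png

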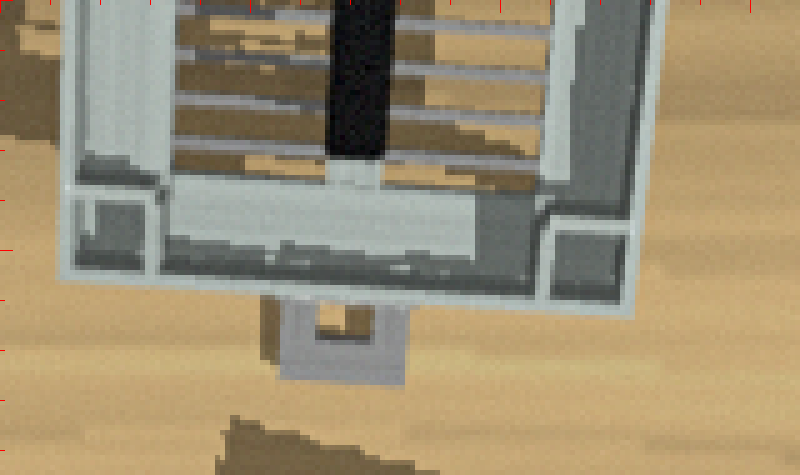

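```bash
cat > m1.py <<'E'
import pickle;from h import *
np.set_printoptions(precision=4,suppress=True)
def U(x0,y0,L):return [[x0+a/5-.5,y0+b/5-.5] for a,b in L]
p=pickle.load(open('lbase.pkl','rb'))
O=.0755;Q=.0605
M=[[O,Q,.037],[O,-Q,.037],[.1,0,.02],[.118,.016,.02],[.118,-.016,.02],[-O,Q,.037],[-O,-Q,.037],[-.1,0,.02],[-.118,.016,.02],[-.118,-.016,.02]]
uv=U(240,10,[(60,322),(700,301),(375,187),(291,88),(457,84)])+U(240,170,[(117,277),(689,262),(403.5,349.5),(335,425),(476,421)])
b,r=fit([(p,M,uv)],0,[.4465,-.003,-90]);print('base',b);print(r.T)
p=pickle.load(open('llug.pkl','rb'))
M=[[O,Q,.075],[O,-Q,.075],[.041,0,.098],[.1,0,.008],[-O,Q,.075],[-O,-Q,.075],[-.041,0,.098]]
uv=U(240,10,[(72,209),(716,257),(382,419),(405,151)])+U(240,150,[(58,280),(633,318),(357,158)])
l,r=fit([(p,M,uv)],0,[.47,.333,180]);print('lug',l);print(r.T)
E
python3 m1.py
```

```text
base [  0.4457  -0.004  -88.3726]
[[-0.3604  0.4726  0.2373 -0.2783  0.0013 -0.561   0.1838  0.0883  0.0523
   0.1783]
 [-0.2079 -0.0145 -0.5136 -0.2307 -0.4954  0.6265  0.323   0.2434  0.3994
   0.4006]]
lug [  0.4559   0.3295 176.039 ]
[[ 0.2057  0.3753  0.3963 -0.5758 -0.2978  0.2127 -0.4331]
 [-0.4423 -0.6577 -0.4033 -0.0148  0.3971  0.316   1.0813]]
```

```bash
cat >> m1.py <<'E'
def T(v,M):
    c,s=np.cos(np.radians(v[2])),np.sin(np.radians(v[2]));M=np.array(M,float)
    return np.c_[v[0]+c*M[:,0]-s*M[:,1],v[1]+s*M[:,0]+c*M[:,1],M[:,2]]
c=pickle.load(open('cams0.pkl','rb'))
tiles=[]
for n in('scene','side'):
    im=cv2.imread(f'pics/{n}0.png');F=4;im=cv2.resize(im,None,fx=F,fy=F,interpolation=cv2.INTER_CUBIC)
    def dr(v,M,col):
        q=((proj(c[n],T(v,M))+.5)*F).astype(int);cv2.polylines(im,[q],len(q)>2,col,1);return q.mean(0)
    for v,z in((b,.037),(l,.075)):
        ce=dr(v,[[O,Q,z],[O,-Q,z],[-O,-Q,z],[-O,Q,z]],(0,0,255))
        if z>.05: dr(v,[[.041,0,.098],[-.041,0,.098]],(0,255,0))
        x,y=ce.astype(int);tiles.append(cv2.resize(im[max(y-180,0):y+180,x-200:x+200],(400,360))[:300])
cv2.imwrite('pics/ov.png',np.vstack([np.hstack(tiles[:2]),np.hstack(tiles[2:])]))
E
python3 m1.py>/dev/null
```

```text
(no output)
```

View pics/ov.png

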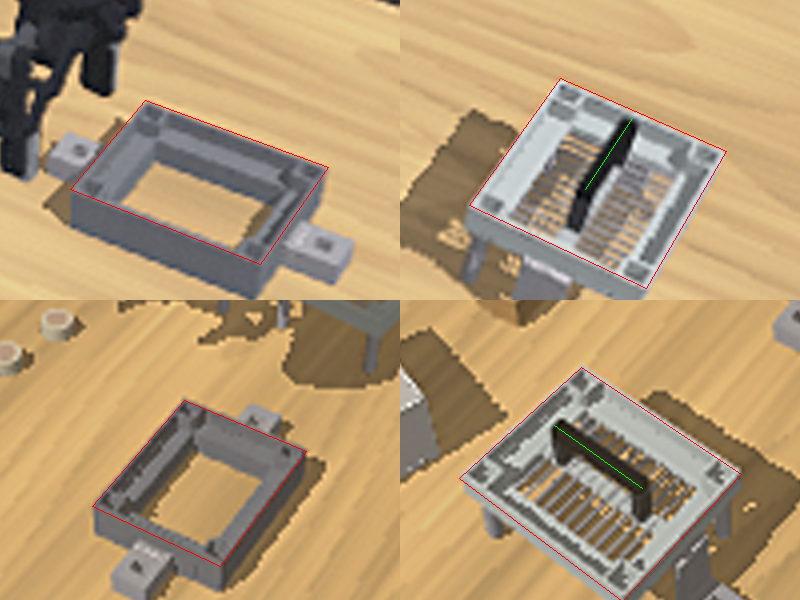

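```bash
cat > mv.py <<'E'
from rig import bot,kin,monitor,vision
import cv2,pickle,numpy as np
np.set_printoptions(precision=4,suppress=True)
def st(tag=''):
    s=monitor.get_state();print(tag,'t%.1f'%s['clock'],s['position'],s['eef_rot'],'F',s['wrist_force'],'T',s['torque'],'g%.4f'%s['finger_gap']);return s
def look(name,pos,yaw):
    bot.goto(pos,[180,0,yaw]);bot.dwell(.3);cap(name)
def cap(name,cams=('wrist',)):
    for n in cams:
        nm=name if n=='wrist' else name+'_'+n
        p=vision.camera_params(n);im=vision.capture(n)
        cv2.imwrite(f'pics/{nm}.png',im);pickle.dump(p,open(f'{nm}.pkl','wb'))
    st(name)
def down(pos,yaw,z1,step=.002,speed=.03,fmax=15,f0=None):
    """step down at fixed xy until z1 or |F change|>fmax"""
    s=monitor.get_state();z=s['position'][2]
    if f0 is None:f0=s['wrist_force']
    while z>z1+1e-5:
        z=max(z-step,z1);bot.servo_line([pos[0],pos[1],z],[180,0,yaw],speed=speed)
        s=monitor.get_state();d=s['wrist_force']-f0
        if np.linalg.norm(d)>fmax: break
    print('down z%.4f'%z,'dF',d);st('  ');return z
E
python3 - <<'E'
from mv import *
x,y,w=.4559,.3295,176.04
bot.goto([x,y,.16],[180,0,w]);bot.servo_line([x,y,.099],[180,0,w],speed=.08)
st('pre');bot.grip(.005);bot.dwell(.2);st('grip')
bot.servo_line([x,y,.129],[180,0,w],speed=.06);bot.dwell(.2);st('lift');cap('lift',('scene',))
E
```

```text
pre t5.0 [0.4562 0.3298 0.0995] [179.9693   0.0291 176.0477] F [0.9292 0.7263 0.0993] T [-0.0072  0.0099 -0.025 ] g0.0852
grip t6.0 [0.456  0.3296 0.0992] [179.9851   0.0131 176.0463] F [-1.1276 -0.3999  4.8835] T [-0.0829  0.3942 -0.0044] g0.0077
lift t6.8 [0.4557 0.3293 0.1286] [-179.9638   -0.0261  176.0404] F [-0.0899 -0.045  -6.216 ] T [-0.0011 -0.016  -0.068 ] g0.0073
lift t6.9 [0.4557 0.3293 0.1286] [-179.9672   -0.0237  176.0365] F [-0.779  -1.0039 -5.6482] T [0.0524 0.0153 0.0273] g0.0076
```

```bash
python3 - <<'E'
from h import *
crop('lift_scene','liftc',400,140,150,130,5)
E
```

```text
(no output)
```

View pics/liftc.png

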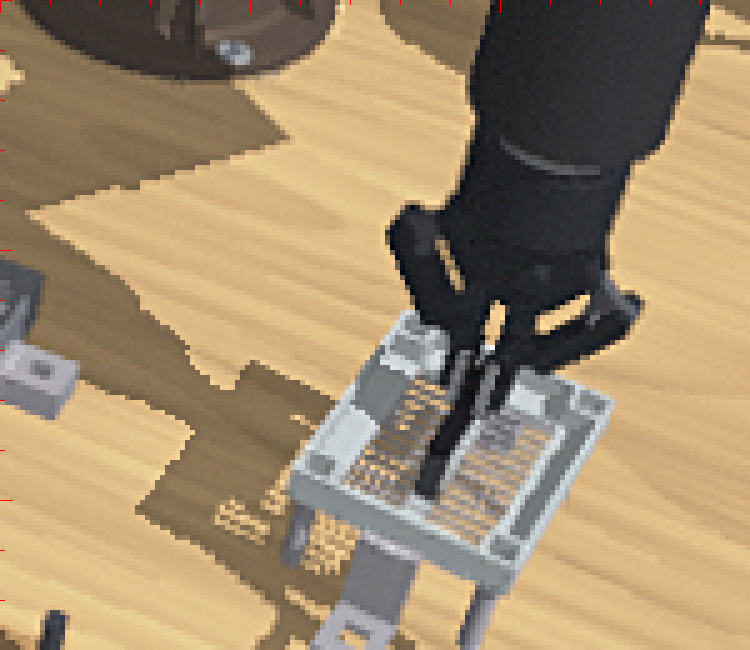

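```bash
python3 - <<'E'
from mv import *
bot.servo_line([.4559,.3295,.22],speed=.1)
b=(.4457,-.0040);w=-88.37
bot.goto([b[0],b[1],.22],[180,0,w])
bot.servo_line([b[0],b[1],.14],[180,0,w],speed=.08);bot.dwell(.2)
st('hover');cap('hov',('wrist','side','scene'))
E
```

```text
hover t11.2 [ 0.4459 -0.0039  0.1404] [-179.9523    0.0184  -88.3696] F [ 0.0398 -0.1234 -4.8616] T [-0.0181  0.0217 -0.0227] g0.0073
hov t11.3 [ 0.4458 -0.004   0.1402] [-179.977     0.0096  -88.3699] F [ 0.4608  0.4552 -5.0937] T [-0.0072  0.0484  0.0103] g0.0075
```

```bash
python3 - <<'E'
from h import *
crop('hov_side','hs',300,180,110,110,5);crop('hov_scene','hc',320,150,110,100,5)
a=cv2.imread('pics/hs.png');b=cv2.imread('pics/hc.png');a=a[:500]
cv2.imwrite('pics/h2.png',cv2.resize(np.hstack([a,b]),(800,364)))
E
```

```text
(no output)
```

View pics/h2.png

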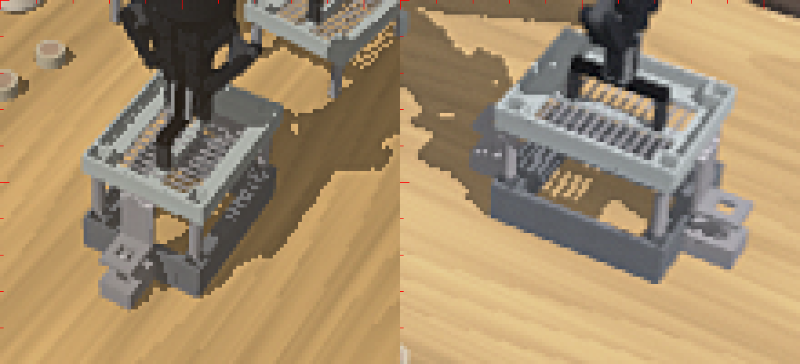

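View pics/hov.png

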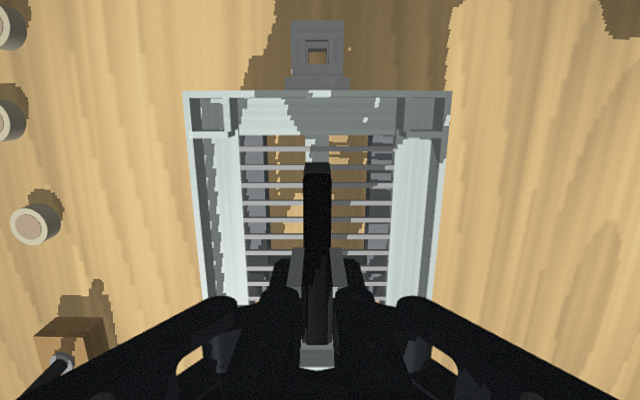

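```bash
python3 - <<'E'
from mv import *
z=down((.4457,-.0040),-88.37,.119,step=.002,fmax=14)
E
```

```text
down z0.1190 dF [-7.5566  1.0748 22.7112]
   t14.1 [ 0.4463 -0.004   0.1209] [-179.9068   -0.0211  -88.3118] F [-7.0959  1.5299 17.6176] T [ 0.2871  2.9553 -0.0235] g0.0072
```

```bash
python3 - <<'E'
from mv import *
bot.grip(.085);bot.dwell(.2);st('rel')
bot.servo_line([.4457,-.004,.19],speed=.12)
bot.goto([.4465,.019,.312],[180,0,-90]);bot.dwell(.3)
cap('lock',('wrist','side'))
bot.goto([.62,.12,.30],[180,0,-90]);bot.dwell(.3);cap('pins',('wrist','scene'))
E
python3 -c "
from h import *
crop('lock','lk1',240,10,160,110,5);crop('lock','lk2',240,160,160,95,5);crop('lock_side','lks',300,180,120,110,6)"
```

```text
rel t15.0 [ 0.4457 -0.004   0.119 ] [179.9995  -0.001  -88.3683] F [0.2517 0.5929 0.5319] T [-0.0015 -0.0122 -0.0048] g0.0850
lock t16.7 [0.4464 0.0188 0.3114] [179.9375  -0.034  -90.0058] F [-0.1251 -0.8847 -0.2915] T [-0.0318 -0.0057 -0.0239] g0.0848
pins t17.9 [0.6198 0.1198 0.3007] [-179.942     0.0311  -90.0082] F [0.2051 1.1037 0.6613] T [-0.0577  0.0109 -0.0307] g0.0848
```

View pics/lk1.png

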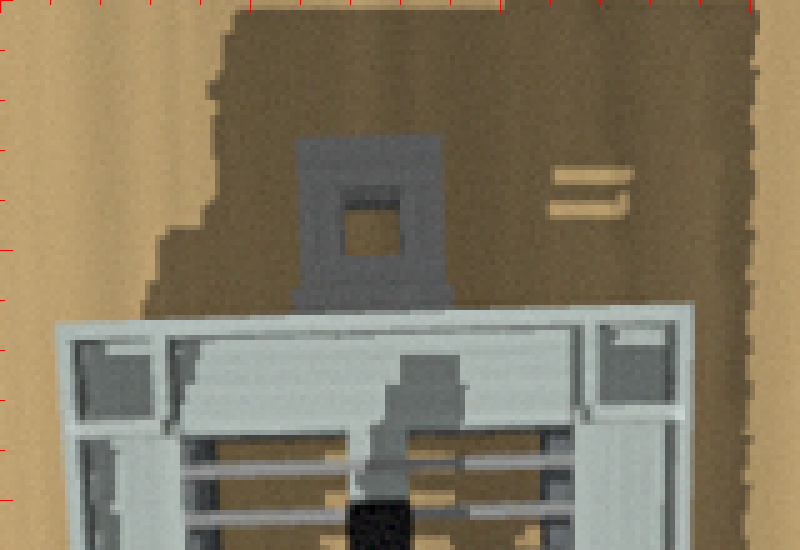

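View pics/lk2.png

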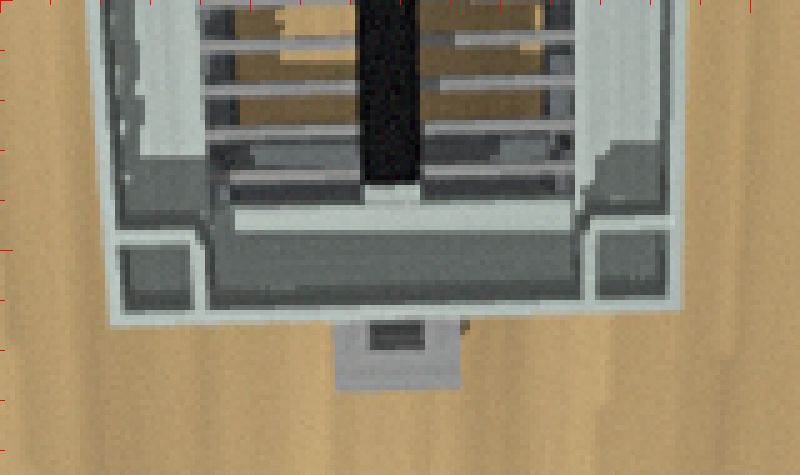

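View pics/lks.png

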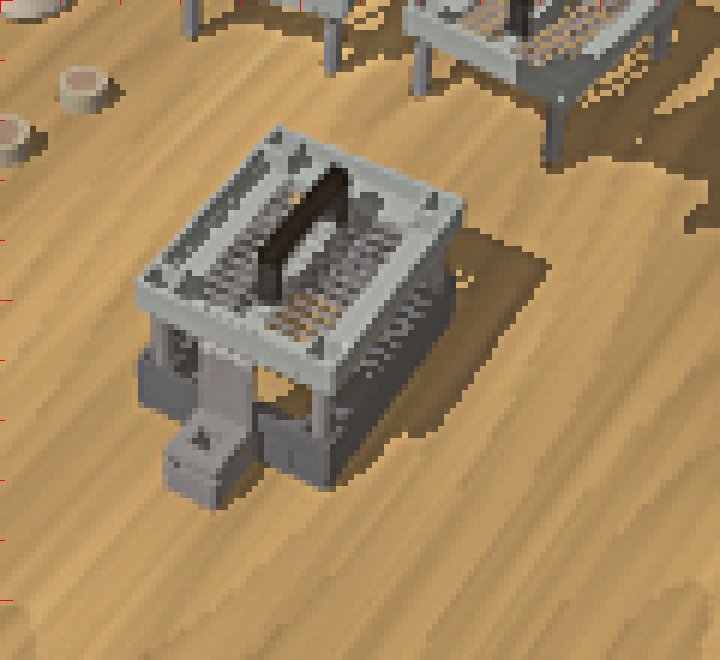

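View pics/pins.png

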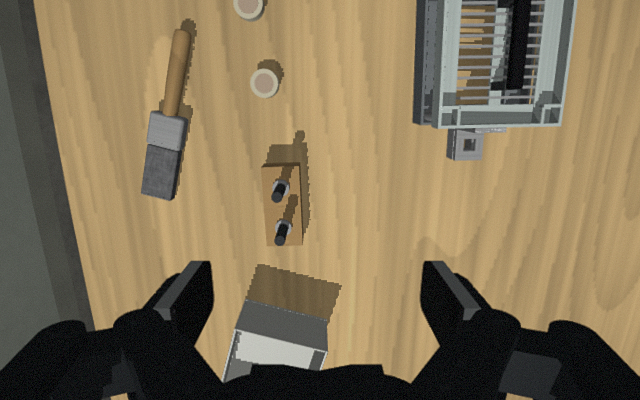

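```bash
python3 - <<'E'
from h import *
crop('pins','pc',250,130,80,120,5)
E
cat > m2.py <<'E'
from m1 import *
p=pickle.load(open('lock.pkl','rb'))
M=[[O,Q,.075],[O,-Q,.075],[.1,0,.008],[-O,Q,.075],[-O,-Q,.075]]
uv=U(240,10,[(56,324),(694,303),(371,220)])+U(240,160,[(111,326),(683,309)])
f,r=fit([(p,M,uv)],.022,[.4465,-.003,-90]);print('lock',f);print(r.T);print(T(f,[[.1,0,0],[-.1,0,0]]),'base holes',T(b,[[.1,0,0],[-.1,0,0]]))
E
python3 m2.py
```

```text
base [  0.4457  -0.004  -88.3726]
[[-0.3604  0.4726  0.2373 -0.2783  0.0013 -0.561   0.1838  0.0883  0.0523
   0.1783]
 [-0.2079 -0.0145 -0.5136 -0.2307 -0.4954  0.6265  0.323   0.2434  0.3994
   0.4006]]
lug [  0.4559   0.3295 176.039 ]
[[ 0.2057  0.3753  0.3963 -0.5758 -0.2978  0.2127 -0.4331]
 [-0.4423 -0.6577 -0.4033 -0.0148  0.3971  0.316   1.0813]]
lock [  0.4458  -0.0043 -88.3176]
[[-0.4398  0.2294  0.1264 -0.0967  0.2109]
 [-0.4084 -0.2964  0.0495  0.4345  0.4383]]
[[ 0.4487 -0.1042  0.    ]
 [ 0.4428  0.0957  0.    ]] base holes [[ 0.4486 -0.1039  0.    ]
 [ 0.4429  0.096   0.    ]]
```

View pics/pc.png

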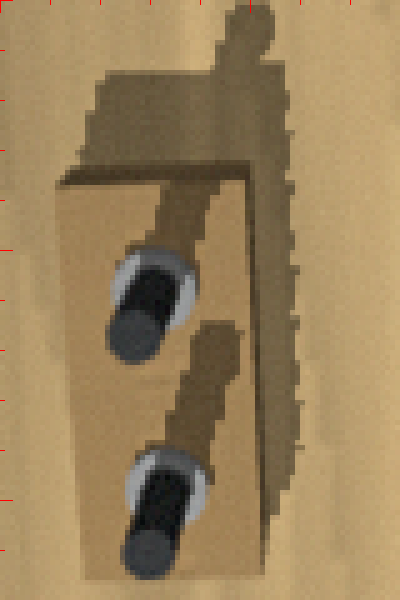

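```bash
python3 - <<'E'
import pickle;from h import *
np.set_printoptions(precision=4,suppress=True)
p=pickle.load(open('pins.pkl','rb'))
q=lambda L:[[250+a/5-.5,130+b/5-.5] for a,b in L]
print(onz(p,q([(134,337),(149,553)]),.076));print(onz(p,q([(155,288),(167,490)]),.034));print(onz(p,q([(57,188),(248,180),(264,576),(84,580)]),.03))
E
```

```text
[[0.663  0.1465 0.076 ]
 [0.6613 0.1957 0.076 ]]
[[0.6626 0.1457 0.034 ]
 [0.6612 0.1962 0.034 ]]
[[0.6853 0.1226 0.03  ]
 [0.6406 0.1208 0.03  ]
 [0.638  0.2204 0.03  ]
 [0.683  0.2215 0.03  ]]
```

```bash
python3 - <<'E'
from mv import *
w=-88.3
x,y=.6628,.1461
bot.goto([x,y,.13],[180,0,w]);bot.servo_line([x,y,.066],[180,0,w],speed=.08)
bot.grip(.005);bot.dwell(.1);st('grip')
bot.servo_line([x,y,.21],[180,0,w],speed=.1);st('up')
h=(.4428,.0958)
bot.goto([h[0],h[1],.21],[180,0,w]);bot.servo_line([h[0],h[1],.10],[180,0,w],speed=.08);bot.dwell(.2);cap('ph',('wrist','side','scene'))
E
python3 -c "
from h import *
crop('ph','ph1',250,220,130,110,5);crop('ph_side','ph2',300,190,100,110,4);crop('ph_scene','ph3',360,130,100,110,4)
cv2.imwrite('pics/ph23.png',np.hstack([cv2.imread('pics/ph2.png'),cv2.imread('pics/ph3.png')]))"
```

```text
grip t20.4 [0.663  0.1462 0.0663] [-179.9673    0.0069  -88.2916] F [ 0.1735 -0.757   2.846 ] T [-0.0011  0.0227 -0.0079] g0.0086
up t22.0 [0.6625 0.146  0.2091] [179.9275  -0.0257 -88.305 ] F [-0.7114 -0.6206 -0.3769] T [-0.014   0.0217 -0.0151] g0.0086
ph t24.8 [0.4429 0.0959 0.1002] [-179.9806    0.0137  -88.2988] F [0.5897 0.0861 0.0253] T [ 0.0157 -0.0067  0.0254] g0.0086
```

View pics/ph23.png

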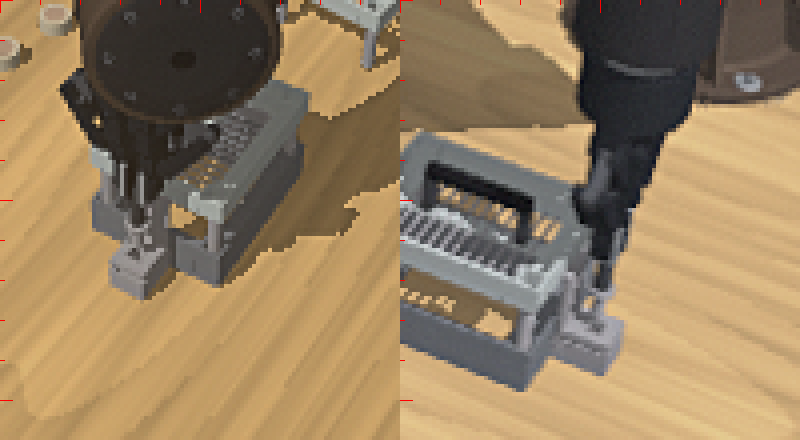

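View pics/ph1.png

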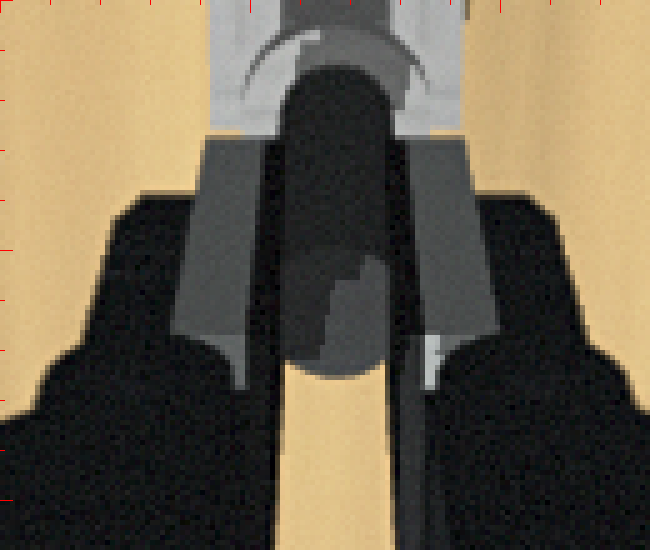

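```bash
python3 - <<'E'
from mv import *
z=down((.4428,.0958),-88.3,.065,step=.002,fmax=10)
cap('pi',('side',))
E
```

```text
down z0.0650 dF [-3.0768 -0.102   7.4458]
   t29.3 [0.443  0.0959 0.0656] [-179.9711    0.0022  -88.2792] F [-2.4871 -0.0159  7.4711] T [-0.0595  0.9775 -0.0359] g0.0086
pi t29.3 [0.443  0.0959 0.0656] [-179.9713    0.0039  -88.2796] F [-1.1603 -0.3611  6.8048] T [-0.0223  0.9614  0.0428] g0.0088
```

```bash
python3 - <<'E'
from mv import *
w=-88.3
bot.grip(.06);bot.servo_line([.4428,.0958,.15],speed=.12)
x,y=.6612,.196
bot.goto([x,y,.13],[180,0,w]);cap('p1',('side','scene'));bot.servo_line([x,y,.066],[180,0,w],speed=.08)
bot.grip(.005);bot.dwell(.1);st('grip')
bot.servo_line([x,y,.21],[180,0,w],speed=.1);st('up')
h=(.4487,-.1041)
bot.goto([h[0],h[1],.21],[180,0,w]);bot.servo_line([h[0],h[1],.10],[180,0,w],speed=.08);bot.dwell(.2);cap('qh',('wrist','side','scene'))
z=down(h,w,.065,step=.002,fmax=10)
E
python3 -c "
from h import *
crop('p1_side','ph2',300,190,100,110,4);crop('qh_scene','ph3',300,130,100,110,4)
cv2.imwrite('pics/q23.png',np.hstack([cv2.imread('pics/ph2.png'),cv2.imread('pics/ph3.png')]))"
```

```text
p1 t31.8 [0.6603 0.1957 0.1307] [-179.9821    0.0161  -88.2938] F [-0.3799 -0.0694  0.6803] T [-0.0052  0.0222  0.0562] g0.0601
grip t33.4 [0.6615 0.1961 0.0665] [-179.9545    0.013   -88.2899] F [-0.5875 -0.3846  3.9764] T [0.0152 0.3078 0.0022] g0.0090
up t35.0 [0.6609 0.1958 0.2091] [179.925   -0.0343 -88.3081] F [ 0.2178  0.1916 -0.6001] T [-0.0505  0.0004  0.014 ] g0.0088
qh t38.2 [ 0.4488 -0.1041  0.1002] [-179.98      0.0036  -88.3017] F [-0.0194 -0.1645 -0.6633] T [-0.0136  0.0072  0.0211] g0.0088
down z0.0650 dF [-1.0542 -0.4869 11.1837]
   t42.7 [ 0.4492 -0.1042  0.0658] [-179.9508   -0.0214  -88.269 ] F [-1.0736 -0.6514 10.5204] T [-0.0317  0.8607  0.0177] g0.0086
```

View pics/q23.png

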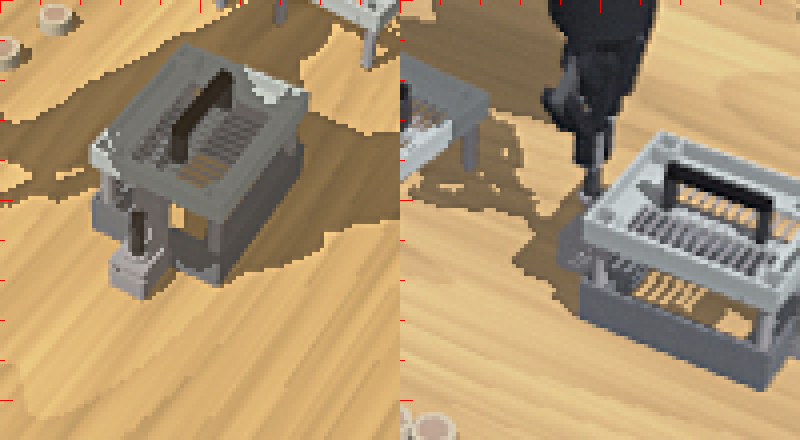

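```bash
python3 - <<'E'
from mv import *
bot.grip(.06);bot.servo_line([.4487,-.1041,.20],speed=.12);bot.grip(.085)
look('lock2',[.4465,.019,.312],-90)
look('lf1',[.448,-.282,.29],-90)
look('lf2',[.6245,-.268,.29],-80);cap('x',('side','scene'))
E
python3 -c "
from h import *
crop('lock2','a1',240,10,160,110,5);crop('lock2','a2',240,160,160,95,5)"
```

```text
lock2 t46.0 [0.4464 0.0184 0.3114] [179.935   -0.0341 -90.0638] F [-0.798   0.7611  0.2404] T [0.0152 0.0112 0.0352] g0.0849
lf1 t47.5 [ 0.4483 -0.2813  0.2902] [-179.9761   -0.0018  -89.9298] F [ 0.5503 -0.507  -0.0206] T [ 0.0075 -0.0722 -0.006 ] g0.0852
lf2 t48.5 [ 0.624  -0.2682  0.2908] [-179.9415   -0.0199  -80.0254] F [0.0778 1.0831 0.4992] T [-0.0291 -0.0008  0.0158] g0.0849
x t48.6 [ 0.6242 -0.2681  0.2906] [-179.9575   -0.0117  -80.0173] F [0.3433 0.379  0.8804] T [-0.0077 -0.0536  0.0278] g0.0846
```

View pics/a1.png

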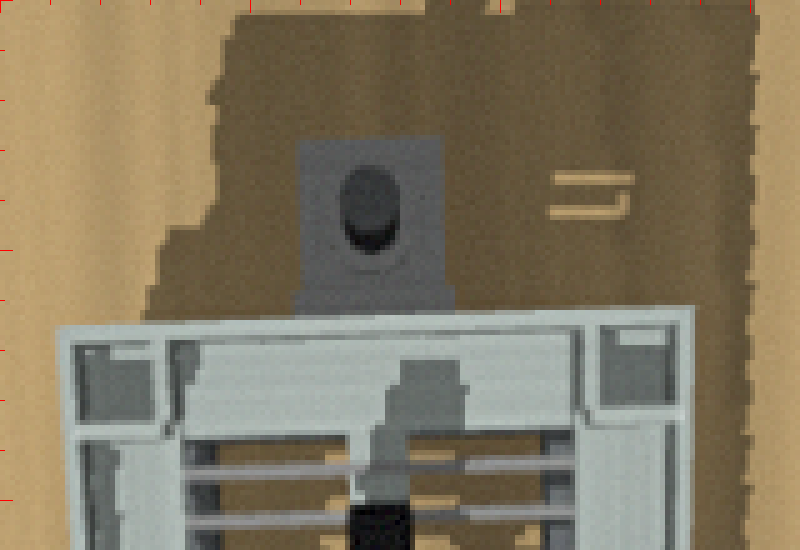

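View pics/a2.png

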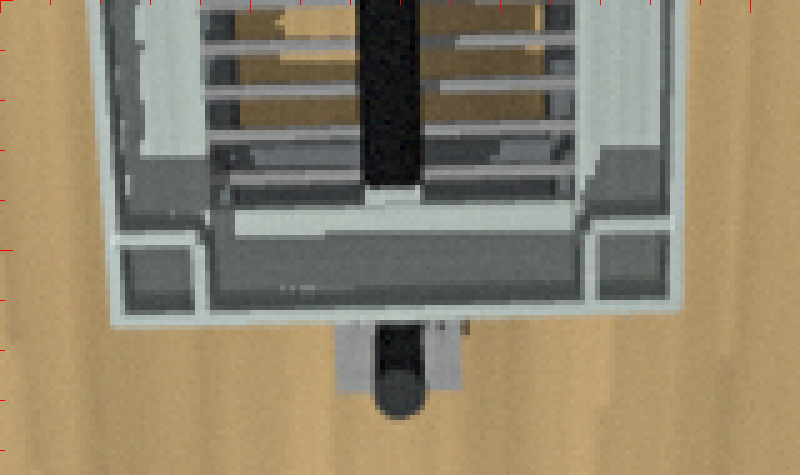

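View pics/lf1.png

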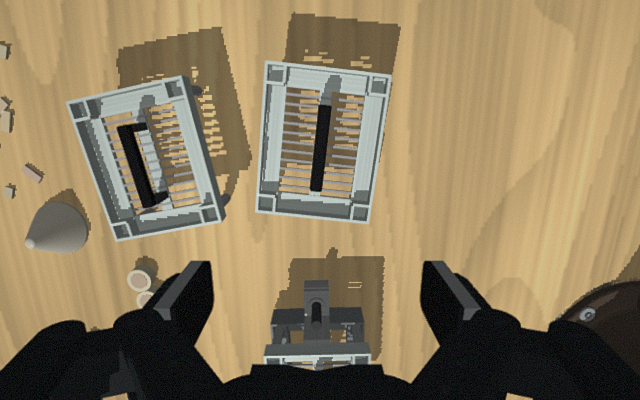

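View pics/lf2.png

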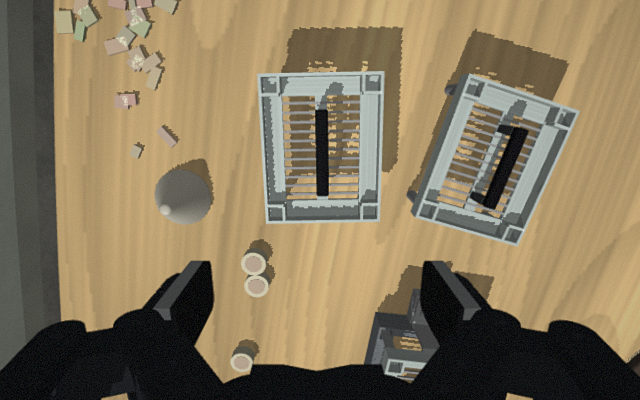

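```bash
python3 - <<'E'
from h import *
crop('lf1','f1',245,50,155,180,5*.66);crop('lf2','f2',245,60,155,175,5*.66)
crop('lf1','f1a',245,50,160,70,5);crop('lf1','f1b',245,165,160,70,5)
crop('lf2','f2a',245,60,160,70,5);crop('lf2','f2b',245,165,160,70,5)
for n in '12': cv2.imwrite(f'pics/f{n}ab.png',np.vstack([cv2.imread(f'pics/f{n}a.png')[:300],cv2.imread(f'pics/f{n}b.png')[50:350]]))
E
```

```text
(no output)
```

View pics/f1ab.png

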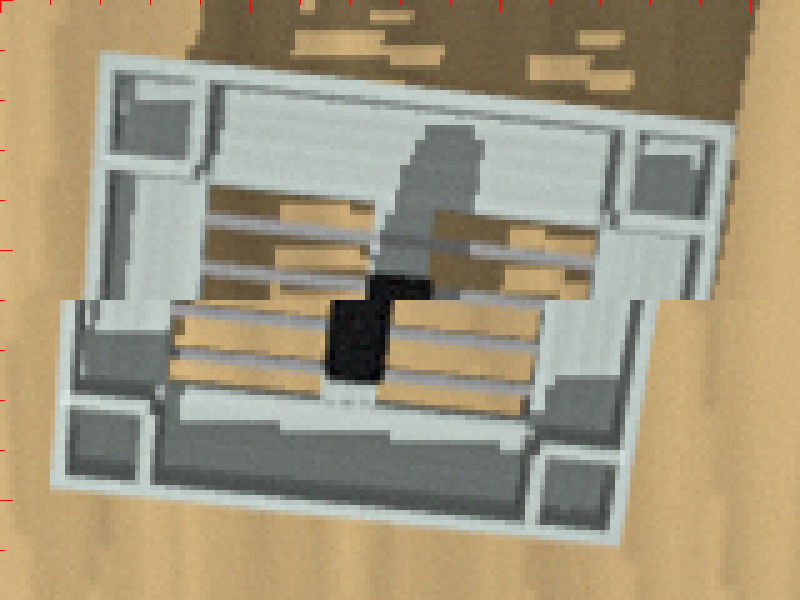

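View pics/f2ab.png

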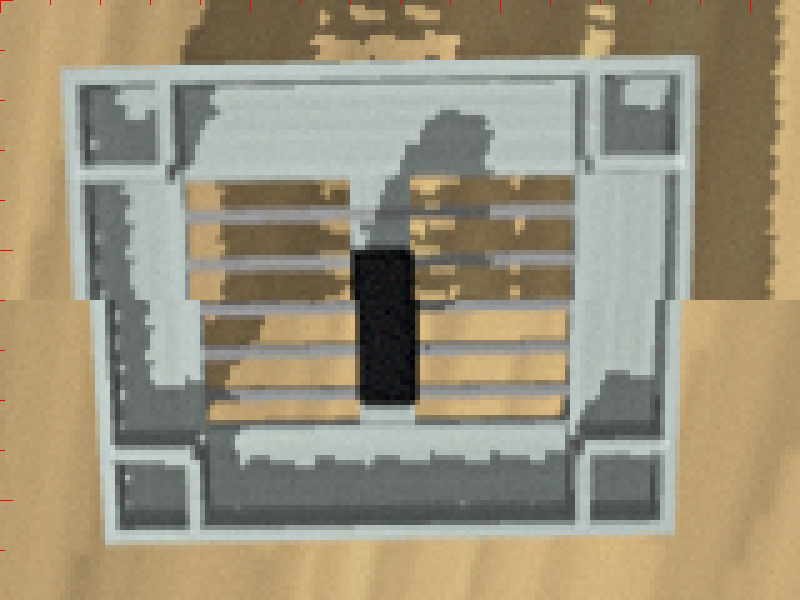

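```bash
cat > m3.py <<'E'
from m1 import *
M=[[O,Q,.075],[O,-Q,.075],[.041,0,.098],[-O,Q,.075],[-O,-Q,.075],[-.041,0,.098]]
p=pickle.load(open('lf1.pkl','rb'))
f,r=fit([(p,M,U(245,50,[(101,52),(736,123),(401,277)])+U(245,165,[(51,238),(619,295),(357,134)]))],0,[.448,-.3,-90]);print('f1',f);print(r.T)
p=pickle.load(open('lf2.pkl','rb'))
f,r=fit([(p,M,U(245,60,[(62,70),(698,57),(383,249)])+U(245,165,[(107,294),(674,283),(387,155)]))],0,[.62,-.3,-80]);print('f2',f);print(r.T)
p=pickle.load(open('lock2.pkl','rb'));M=[M[i] for i in(0,1,3,4)]
f,r=fit([(p,M,U(240,10,[(57,326),(694,306)])+U(240,160,[(111,327),(683,311)]))],.022,[.4465,-.003,-90]);print('lock2',f);print(r.T)
E
python3 m3.py|tail -9
```

```text
f1 [  0.4455  -0.3091 -96.0543]
[[-0.3018  0.1685  0.2441 -0.094   0.538  -0.5251]
 [-0.3829 -0.0601 -0.6094  0.271   0.4533  0.5878]]
f2 [  0.6236  -0.292  -79.032 ]
[[-0.3956  0.0604  0.0266 -0.485   0.3105  0.4715]
 [-0.7539 -0.5522 -0.0414  0.1592  0.4095  1.0458]]
lock2 [  0.4459  -0.0043 -88.4479]
[[-0.4065  0.3501 -0.0715  0.134 ]
 [-0.3907 -0.3073  0.4783  0.4389]]
```

```bash
cat > stack.py <<'E'
from mv import *
def stack(x,y,w,b,bw,zo,lift):
    bot.goto([x,y,.16],[180,0,w]);bot.servo_line([x,y,.099],[180,0,w],speed=.08)
    bot.grip(.005);bot.dwell(.1);st('grip')
    bot.servo_line([x,y,.12],[180,0,w],speed=.06);st('lift')
    bot.servo_line([x,y,lift],[180,0,w],speed=.12)
    bot.goto([b[0],b[1],lift],[180,0,bw])
    bot.servo_line([b[0],b[1],.099+zo+.018],[180,0,bw],speed=.08);bot.dwell(.2);cap('st%d'%(zo*1000),('side','scene'))
    down(b,bw,.099+zo-.002,step=.002,fmax=14)
E
python3 - <<'E'
from stack import *
stack(.6236,-.292,-79.03,(.4458,-.0043),-88.38,.082,.28)
E
```

```text
grip t51.0 [ 0.6236 -0.292   0.0992] [-179.9966   -0.0092  -79.0254] F [-1.1809  0.9915  2.8306] T [ 0.1385  0.4141 -0.0178] g0.0076
lift t51.5 [ 0.6236 -0.2919  0.1202] [-179.9722    0.0043  -79.0369] F [-0.5691  0.7009 -4.3778] T [ 0.064   0.0323 -0.0195] g0.0074
st82 t55.7 [ 0.4459 -0.0043  0.1992] [-179.9702    0.0116  -88.3789] F [ 1.6092 -0.0754 -3.4408] T [-0.0145 -0.0064  0.0407] g0.0071
down z0.1790 dF [-5.3282 -0.0493 13.9303]
   t58.5 [ 0.4467 -0.0043  0.1806] [-179.8656   -0.0093  -88.334 ] F [-3.719  -0.1247 10.4895] T [0.093  1.428  0.0149] g0.0077
```

```bash
python3 - <<'E'
from mv import *
bot.grip(.085);bot.servo_line([.4458,-.0043,.26],speed=.12)
look('s2',[.4465,.019,.372],-90)
look('lf1b',[.446,-.287,.29],-96);cap('y',('side','scene'))
E
python3 -c "
from h import *
crop('s2','s2a',245,50,160,70,5);crop('s2','s2b',245,165,160,70,5)
crop('lf1b','f1a',245,50,160,70,5);crop('lf1b','f1b',245,165,160,70,5)
for n in ('s2','f1'): cv2.imwrite(f'pics/{n}AB.png',np.vstack([cv2.imread(f'pics/{n}a.png')[:300],cv2.imread(f'pics/{n}b.png')[50:350]]))
crop('y_side','ys',290,160,120,120,5)
"
```

```text
s2 t60.9 [0.4463 0.0188 0.3713] [179.9235  -0.038  -90.0108] F [0.2368 1.1899 0.2388] T [-0.0544 -0.029   0.0124] g0.0855
lf1b t62.5 [ 0.4463 -0.2864  0.2903] [-179.9695    0.0002  -95.9324] F [0.6432 0.2196 0.2788] T [ 0.0413 -0.0212 -0.0091] g0.0849
y t62.6 [ 0.4462 -0.2867  0.2901] [-179.9871   -0.001   -95.9602] F [-0.4107 -0.8504 -0.0289] T [-0.0046  0.0256 -0.0447] g0.0851
```

View pics/s2AB.png

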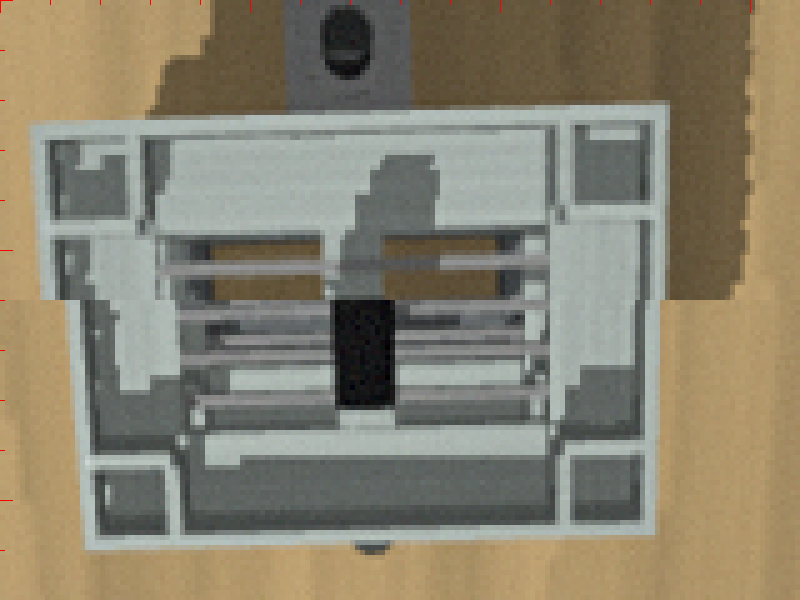

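View pics/f1AB.png

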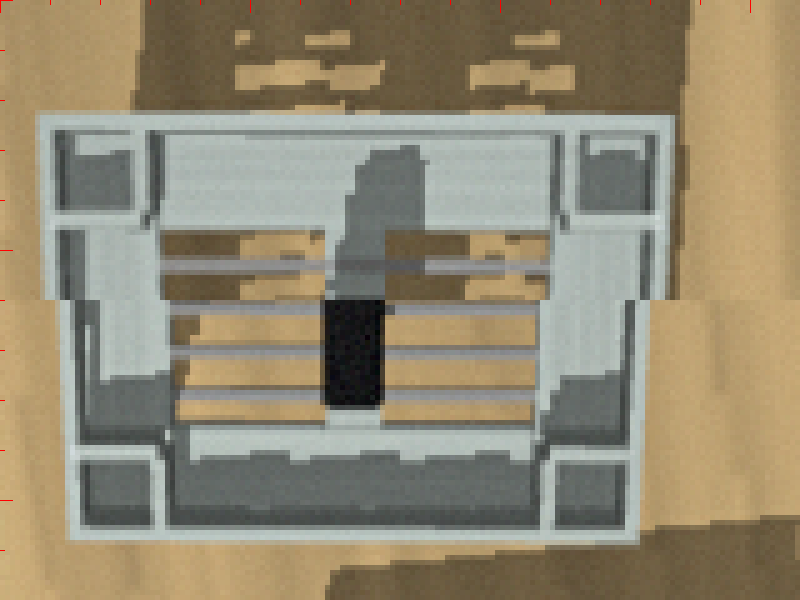

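View pics/ys.png

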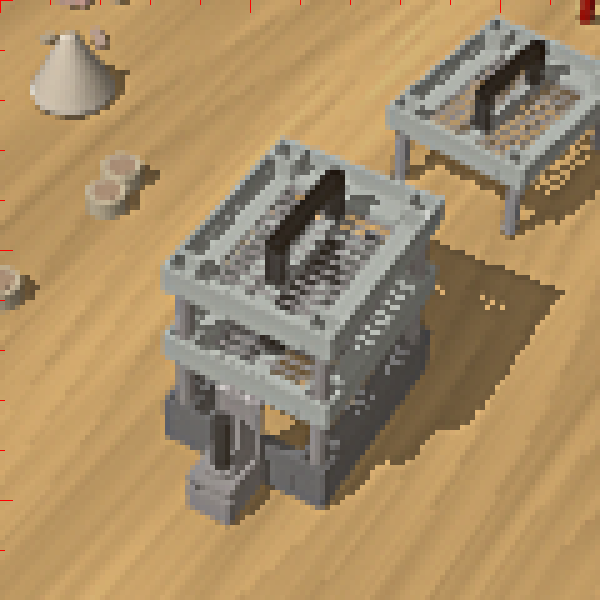

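```bash
cat > m4.py <<'E'
from m1 import *
M=[[O,Q,.075],[O,-Q,.075],[-O,Q,.075],[-O,-Q,.075]]
p=pickle.load(open('lf1b.pkl','rb'))
f,r=fit([(p,M,U(245,50,[(37,114),(675,115)])+U(245,165,[(70,289),(638,294)]))],0,[.448,-.3,-90]);print('f1',f);print(r.T)
p=pickle.load(open('s2.pkl','rb'))
f,r=fit([(p,M,U(245,50,[(31,124),(669,102)])+U(245,165,[(87,299),(655,283)]))],.082,[.4465,-.003,-90]);print('s2',f);print(r.T)
E
python3 m4.py|tail -6
```

```text
f1 [  0.4455  -0.309  -96.1832]
[[-0.088   0.1539 -0.4024  0.3265]
 [-0.4481 -0.1306  0.6752  0.0915]]
s2 [  0.4459  -0.0044 -88.3747]
[[-0.4357  0.2268 -0.4347  0.6656]
 [-0.6469 -0.2029  0.6126  0.5307]]
```

Consistent. Stack the second plain frame.

```bash
python3 - <<'E'
from stack import *
print(kin.ik([.4458,-.0043,.36],[180,0,-88.38]))
stack(.4455,-.309,-96.1,(.4458,-.0043),-88.38,.142,.345)
E
```

```text
[ 24.9287  -5.367  -13.6843   0.     -81.6826 -23.3087]
grip t64.9 [ 0.4456 -0.3091  0.0992] [-179.988    -0.0085  -96.0954] F [-0.2661  0.3072  3.6011] T [ 0.2246  0.338  -0.0352] g0.0078
lift t65.4 [ 0.4455 -0.3089  0.1202] [-179.9645    0.0083  -96.1106] F [-0.0968 -0.2143 -4.8801] T [-0.002   0.0513 -0.0483] g0.0072
st142 t70.1 [ 0.4459 -0.0043  0.2592] [-179.9761    0.0083  -88.3763] F [-0.314  -0.1059 -5.329 ] T [-0.0249 -0.027   0.0372] g0.0073
down z0.2390 dF [-1.6409  0.3257 12.0512]
   t72.9 [ 0.4467 -0.0043  0.2405] [-179.8508   -0.0051  -88.3504] F [-1.9549  0.2198  6.7222] T [-0.011   0.7973  0.0102] g0.0076
```

```bash
python3 - <<'E'
from mv import *
bot.grip(.085);bot.servo_line([.4458,-.0043,.32],speed=.12)
look('s3',[.4465,.019,.412],-90)
look('bl',[.66,.0,.26],-90);cap('z',('side','scene'))
E
python3 -c "
from h import *
crop('z_side','zs',220,130,180,150,4)
"
```

```text
s3 t75.2 [0.4463 0.0188 0.4113] [179.9289  -0.0339 -90.0155] F [ 0.4792  0.2426 -0.3828] T [-0.0049  0.0259  0.008 ] g0.0848
bl t76.6 [0.6598 0.0003 0.2613] [-179.8973    0.0306  -89.9719] F [ 0.3918  0.3754 -0.946 ] T [-0.0583  0.0419  0.033 ] g0.0848
z t76.7 [0.6599 0.0002 0.2607] [-179.9453    0.0166  -89.9839] F [-0.1973 -0.0137 -0.2414] T [ 0.0602  0.0295 -0.0209] g0.0852
```

View pics/s3.png

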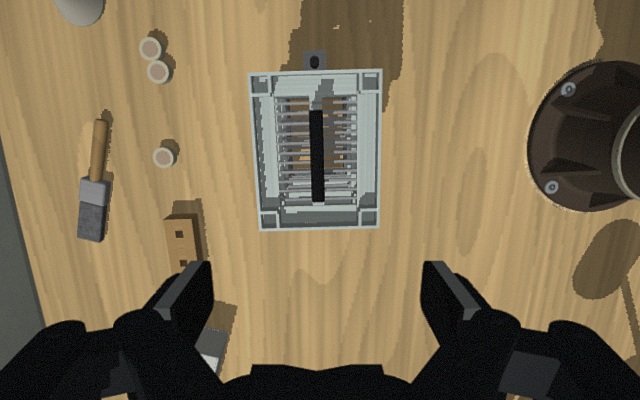

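View pics/bl.png

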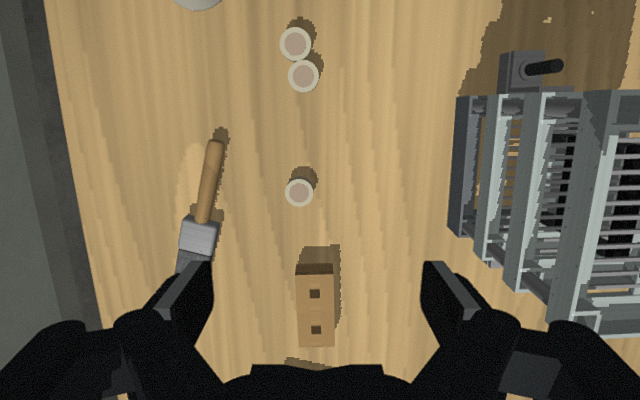

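View pics/zs.png

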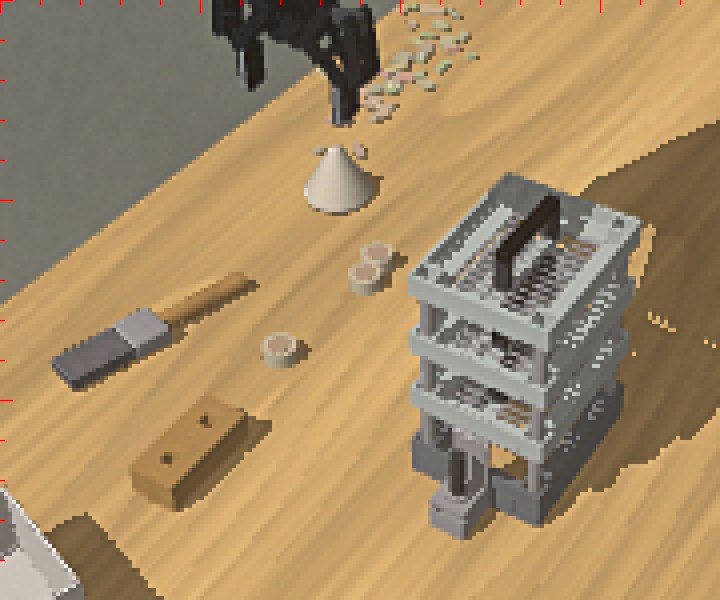

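```bash
python3 -c "
from h import *
crop('bl','blc',270,15,60,90,6);crop('bl','bld',270,165,60,50,6)
a=cv2.imread('pics/blc.png');b=cv2.imread('pics/bld.png');b=np.vstack([b,np.zeros((240,360,3),np.uint8)])
cv2.imwrite('pics/blx.png',np.hstack([a,b]))"
```

```text
(no output)
```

View pics/blx.png

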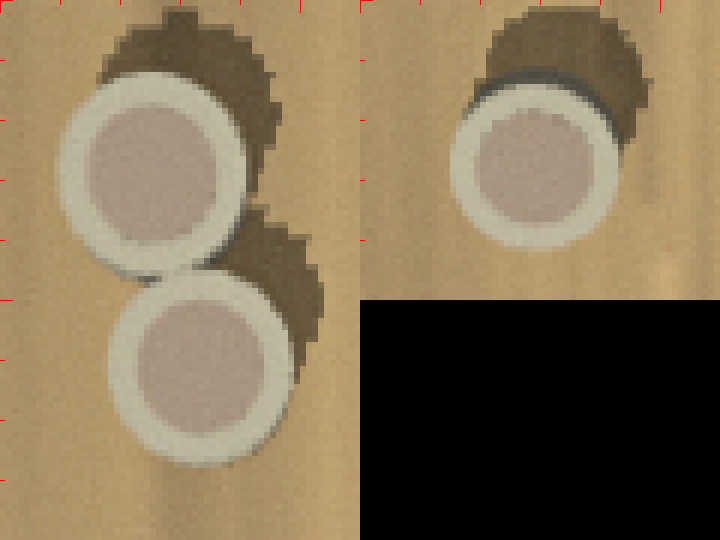

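```bash
cat > m5.py <<'E'
import pickle;from h import *
np.set_printoptions(precision=4,suppress=True)
p=pickle.load(open('bl.pkl','rb'))
u=lambda x,y,a,b:[x+a/6-.5,y+b/6-.5]
B=onz(p,[u(270,15,153,171),u(270,15,201,367),u(270,165,175,166)],.016)
print(B,np.linalg.norm(B[0]-B[1]));d=B[1]-B[0];print('line angle',np.degrees(np.arctan2(d[1],d[0])))
b=[.4458,-.0043,-88.38];c,s=np.cos(np.radians(b[2])),np.sin(np.radians(b[2]))
for x,y in((.028,.027),(-.028,.027),(0,-.027)): print([b[0]+c*x-s*y,b[1]+s*x+c*y])
E
python3 m5.py; python3 - <<'E'
from rig import kin
for p,y in(([.6825,.0246,.03],1.6),([.6825,.0246,.03],-178.4),([.4188,0.0244,.23],1.6),([.47,-.03,.33],1.6)):print(kin.ik(p,[180,0,y]))
E
```

```text
[[ 0.6822 -0.1277  0.016 ]
 [ 0.6745 -0.0964  0.016 ]
 [ 0.6806  0.0272  0.016 ]] 0.03233640782557195
line angle 103.89248651842206
[np.float64(0.47358078417612454), np.float64(-0.0315255033114098)]
[np.float64(0.4719976324369893), np.float64(0.024452113917004564)]
[np.float64(0.41881079169344304), np.float64(-0.00506330530279738)]
[ 1.83748130e+01  3.13102860e+01 -1.10027008e+01  2.54444375e-14
 -4.76870131e+01  7.32251870e+01]
[ 1.83748130e+01  3.13102860e+01 -1.10027008e+01 -2.54444375e-14
 -4.76870131e+01 -1.06774813e+02]
[ 3.05409468e+01 -4.39741523e+00 -2.96708861e+01  2.54444375e-14
 -6.47265291e+01  6.10590532e+01]
[ 2.03803744e+01 -2.16393591e+00 -1.45284677e+01  2.54444375e-14
 -7.76354682e+01  7.12196256e+01]
```

```bash
cat > blank.py <<'E'
from mv import *
def pick(x,y,w):
    bot.grip(.055)
    bot.goto([x,y,.10],[180,0,w]);bot.servo_line([x,y,.027],[180,0,w],speed=.08);st('at')
    bot.grip(.025);bot.dwell(.1);st('grip')
    bot.servo_line([x,y,.06],[180,0,w],speed=.08);st('up')
def place(x,y,tag):
    w=1.6;s=monitor.get_state()['position']
    bot.servo_line([s[0],s[1],.33],speed=.15)
    bot.goto([x,y,.33],[180,0,w]);bot.servo_line([x,y,.245],[180,0,w],speed=.08)
    bot.dwell(.1);down((x,y),w,.2285,step=.0015,fmax=3.5)
    bot.grip(.042);bot.dwell(.2);bot.servo_line([x,y,.33],speed=.1);cap(tag,('wrist','scene'))
E
python3 - <<'E'
from blank import *
pick(.6806,.0272,1.6);cap('bp',('scene','wrist'))
E
python3 -c "
from h import *
crop('bp_scene','bpc',310,190,100,100,6)"
```

```text
at t79.6 [0.6811 0.0273 0.0276] [-179.9928   -0.0548    1.6065] F [ 0.7276 -0.0023  0.2948] T [-0.0021  0.0135  0.0394] g0.0549
grip t80.1 [0.6806 0.0272 0.0271] [-179.9983   -0.0071    1.601 ] F [ 1.1642 -0.0936 -0.9811] T [-0.0264 -0.0001 -0.0256] g0.0248
up t80.6 [0.6807 0.0273 0.0606] [-179.9733   -0.0518    1.593 ] F [-0.3287 -0.317   0.7904] T [-0.0056  0.0319  0.0287] g0.0249
bp t80.7 [0.6803 0.0271 0.0597] [-179.9999    0.0309    1.5924] F [-0.5469  0.2337  0.3181] T [ 0.0369 -0.0431 -0.0199] g0.0252
```

View pics/bpc.png

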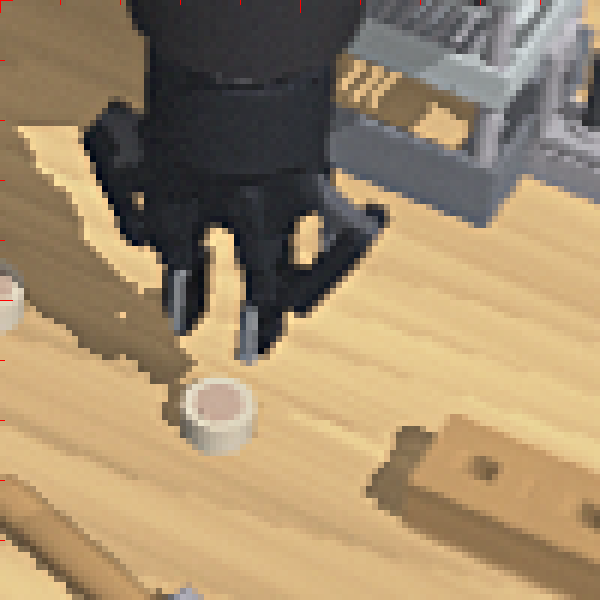

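View pics/bp.png

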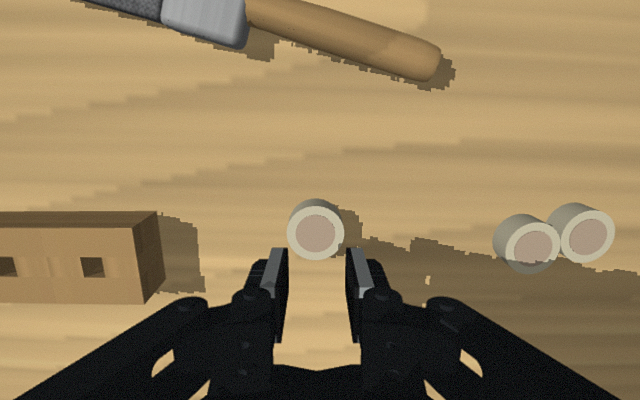

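```bash
python3 - <<'E'
import pickle;from h import *
np.set_printoptions(precision=4,suppress=True)
p=pickle.load(open('bp.pkl','rb'))
print(onz(p,[[316,231],[528,244],[586,236]],.016))
p=pickle.load(open('bp_scene.pkl','rb'))
print(onz(p,[[310+218/6,190+403/6]],.016))
E
```

```text
[[ 0.6825  0.0273  0.016 ]
 [ 0.6777 -0.0925  0.016 ]
 [ 0.6832 -0.1256  0.016 ]]
[[0.6818 0.0298 0.016 ]]
```

```bash
sed -i 's/bot.grip(.025)/bot.grip(.008)/' blank.py; python3 - <<'E'
from blank import *
pick(.682,.0274,1.6);cap('bp2',('scene','wrist'))
E
```

```text
at t82.5 [0.6825 0.0275 0.0276] [-179.9924   -0.0576    1.6089] F [0.5577 0.0066 0.5929] T [-0.0086 -0.0591 -0.0317] g0.0553
grip t83.1 [0.682  0.0274 0.027 ] [-179.9993   -0.0001    1.5991] F [ 0.6223  0.5142 -0.1749] T [-0.0075  0.0132  0.0293] g0.0079
up t83.7 [0.6821 0.0275 0.0606] [-179.9741   -0.0533    1.5909] F [-0.2333 -0.7529 -0.4264] T [-0.0191  0.0101  0.0318] g0.0079
bp2 t83.8 [0.6817 0.0274 0.0597] [-179.9976    0.0298    1.5939] F [-0.2214 -0.2183  0.0772] T [ 0.019  -0.0249  0.0471] g0.0079
```

View pics/bp2.png

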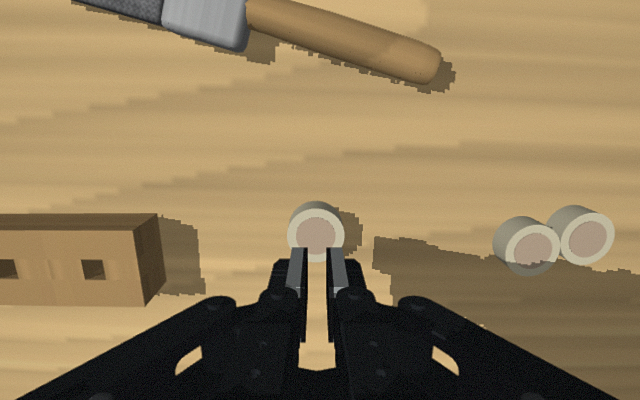

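```bash
python3 - <<'E'
import pickle;from h import *
from rig import bot
print(bot.tcp_to_tips)
np.set_printoptions(precision=4,suppress=True)
p=pickle.load(open('bp_scene.pkl','rb'))
for u in ([340.3,245.5],[351.7,250.3]):
    for z in (.02,.03,.04,.05,.06): print(z,onz(p,[u],z))
p=pickle.load(open('bp.pkl','rb'))
for z in (.03,.04,.05): print(z,onz(p,[[281,248],[350,248]],z))
print(-p['R'].T@p['t'])
E
```

```text
0.025
0.02 [[ 0.6576 -0.0031  0.02  ]]
0.03 [[0.6659 0.0014 0.03  ]]
0.04 [[0.6743 0.0058 0.04  ]]
0.05 [[0.6826 0.0102 0.05  ]]
0.06 [[0.6909 0.0146 0.06  ]]
0.02 [[0.6562 0.0312 0.02  ]]
0.03 [[0.6645 0.0353 0.03  ]]
0.04 [[0.6729 0.0393 0.04  ]]
0.05 [[0.6812 0.0434 0.05  ]]
0.06 [[0.6896 0.0475 0.06  ]]
0.03 [[0.6778 0.0452 0.03  ]
 [0.6788 0.0097 0.03  ]]
0.04 [[0.6821 0.0442 0.04  ]
 [0.6831 0.0108 0.04  ]]
0.05 [[0.6864 0.0432 0.05  ]
 [0.6873 0.0119 0.05  ]]
[0.7505 0.0287 0.1991]
```

```bash
python3 - <<'E'
import pickle;from h import *
p=pickle.load(open('bp2.pkl','rb'))
for x in(.671,.682,.693):
  for z in (.035,.045,.055,.065): print(x,z,proj(p,[[x,.0274,z]]))
crop('bp2','b2',260,180,120,170,3.5);crop('bp2_scene','b2s',310,190,100,100,6)
E
```

```text
0.671 0.035 [[315.46097647 267.78560351]]
0.671 0.045 [[315.38241441 277.09151492]]
0.671 0.055 [[315.29462143 287.49515545]]
0.671 0.065 [[315.19589262 299.20017949]]
0.682 0.035 [[316.03678645 247.78101771]]
0.682 0.045 [[315.98951054 256.12818794]]
0.682 0.055 [[315.93653546 265.48400738]]
0.682 0.065 [[315.87677581 276.04107945]]
0.693 0.035 [[316.63349075 227.04308711]]
0.693 0.045 [[316.62008041 234.34398338]]
0.693 0.055 [[316.60500494 242.54819495]]
0.693 0.065 [[316.58793607 251.83310036]]
```

View pics/b2s.png

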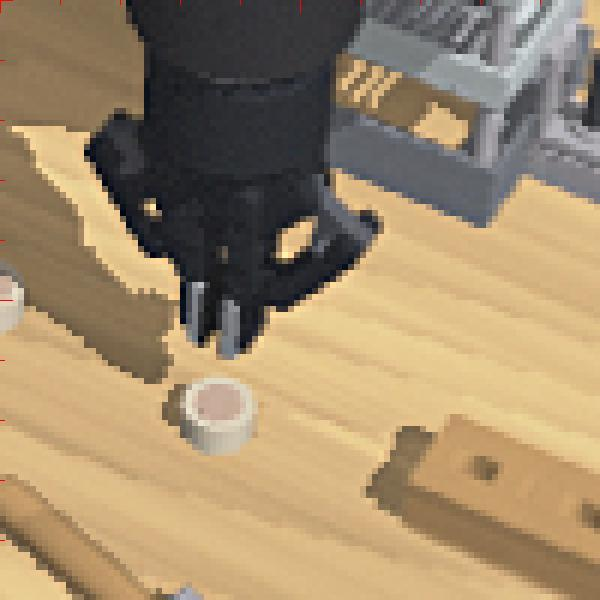

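View pics/b2.png

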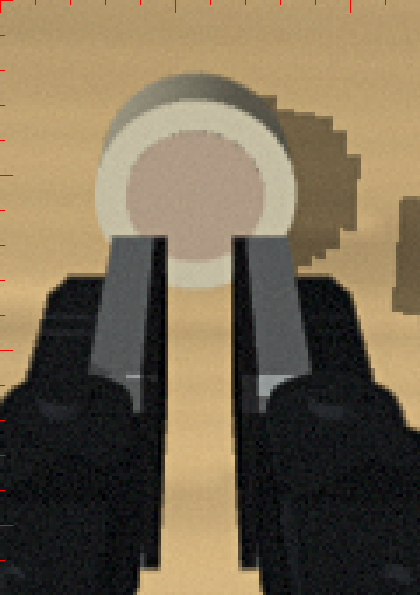

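```bash
python3 - <<'E'
from mv import *
bot.grip(.055)
x,y,w=.682,.0276,1.6
bot.servo_line([x,y,.027],[180,0,w],speed=.08);bot.dwell(.1)
down((x,y),w,.014,step=.0015,fmax=4)
cap('bd',('scene','wrist'))
E
python3 -c "
from h import *
crop('bd_scene','b2s',310,190,100,100,6)"
```

```text
down z0.0140 dF [-1.1931 -0.4611  0.3588]
   t87.2 [0.6819 0.0276 0.0139] [179.9958   0.0109   1.5997] F [-0.5442  0.0636  0.3908] T [-0.002  -0.0247 -0.0139] g0.0549
bd t87.3 [0.682  0.0276 0.014 ] [179.9998   0.0011   1.5982] F [ 0.1138 -0.1366  0.2071] T [ 0.0076  0.0184 -0.0172] g0.0549
```

View pics/b2s.png

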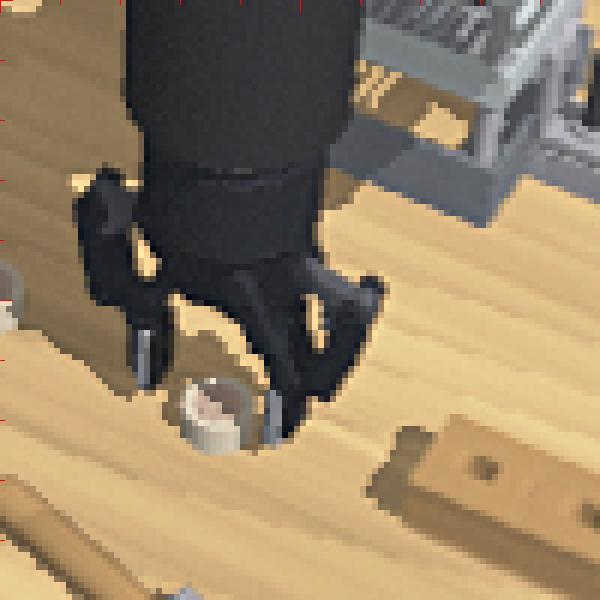

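View pics/bd.png

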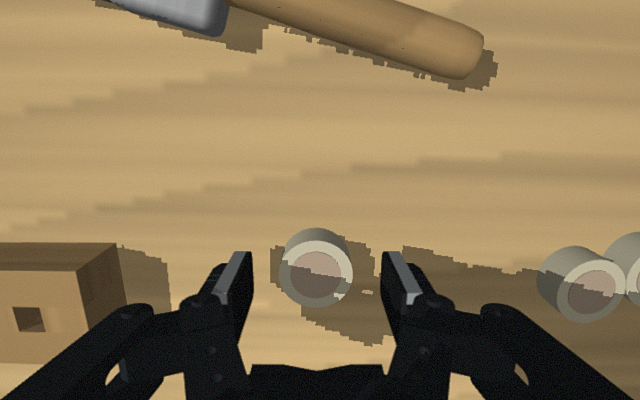

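```bash
python3 - <<'E'
from mv import *
x,y,w=.682,.0276,1.6
bot.grip(.008);bot.dwell(.1);st('g')
bot.servo_line([x,y,.05],[180,0,w],speed=.06);bot.dwell(.1)
cap('be',('scene','wrist'))
E
python3 -c "
from h import *
crop('be_scene','b2s',310,190,100,100,6)"
```

```text
g t87.8 [0.6822 0.0276 0.0145] [179.999   -0.0321   1.6109] F [-1.9513 -0.704   4.9806] T [ 0.0253  0.6074 -0.0531] g0.0277
be t88.7 [0.6817 0.0275 0.0495] [179.9884   0.0459   1.5994] F [ 0.2393  0.6357 -0.8828] T [-0.0366 -0.018   0.0311] g0.0276
```

View pics/b2s.png

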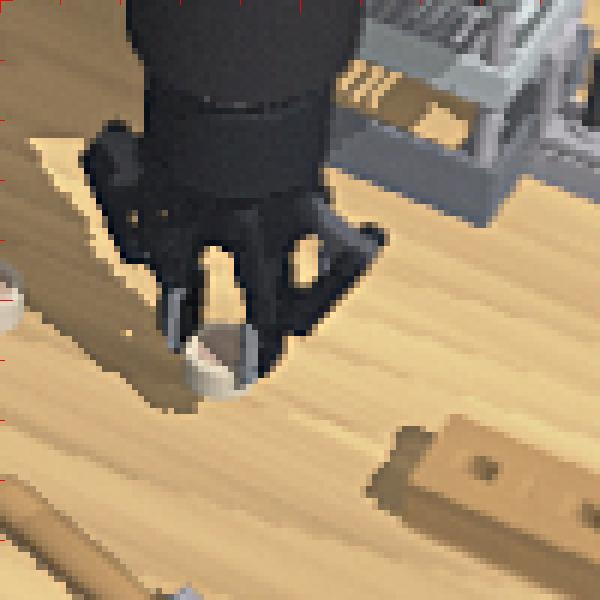

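View pics/be.png

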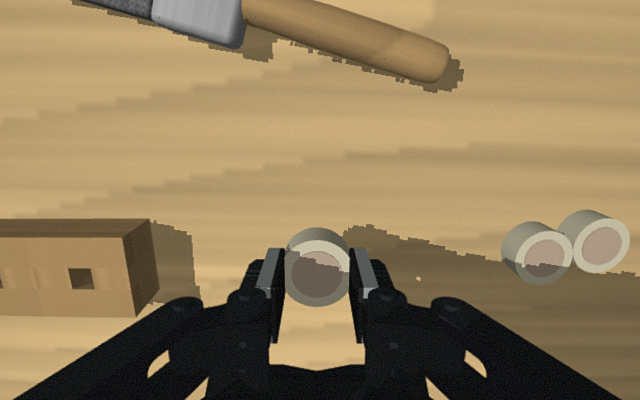

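```bash
sed -i 's/x,y,.245\]/x,y,.232]/; s/.2285,step=.0015/.2155,step=.0015/' blank.py
sed -i 's/x,y,.027\],\[180,0,w\],speed=.08);st/x,y,.0145],[180,0,w],speed=.06);st/' blank.py
cat blank.py; python3 - <<'E'
from blank import *
place(.4720,.0245,'pl1')
E
```

```text
from mv import *
def pick(x,y,w):
    bot.grip(.055)
    bot.goto([x,y,.10],[180,0,w]);bot.servo_line([x,y,.0145],[180,0,w],speed=.06);st('at')
    bot.grip(.008);bot.dwell(.1);st('grip')
    bot.servo_line([x,y,.06],[180,0,w],speed=.08);st('up')
def place(x,y,tag):
    w=1.6;s=monitor.get_state()['position']
    bot.servo_line([s[0],s[1],.33],speed=.15)
    bot.goto([x,y,.33],[180,0,w]);bot.servo_line([x,y,.232],[180,0,w],speed=.08)
    bot.dwell(.1);down((x,y),w,.2155,step=.0015,fmax=3.5)
    bot.grip(.042);bot.dwell(.2);bot.servo_line([x,y,.33],speed=.1);cap(tag,('wrist','scene'))
down z0.2155 dF [0.8146 1.2796 2.0844]
   t96.1 [0.4721 0.0245 0.2157] [-179.9968   -0.0224    1.6007] F [-0.0172  0.7124  1.6395] T [0.0298 0.0587 0.066 ] g0.0279
pl1 t97.9 [0.4718 0.0244 0.3294] [179.9794   0.062    1.6009] F [-0.9351  0.0536 -0.6135] T [0.0414 0.0588 0.0119] g0.0418
```

View pics/pl1.png

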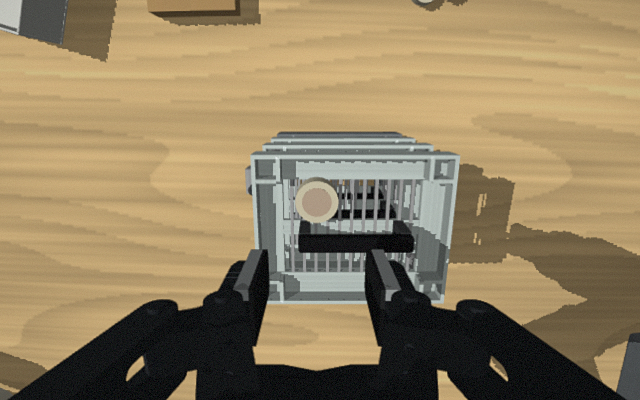

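```bash
python3 -c "
from h import *
crop('pl1_scene','b2s',330,130,110,110,6)"
```

```text
(no output)
```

View pics/b2s.png

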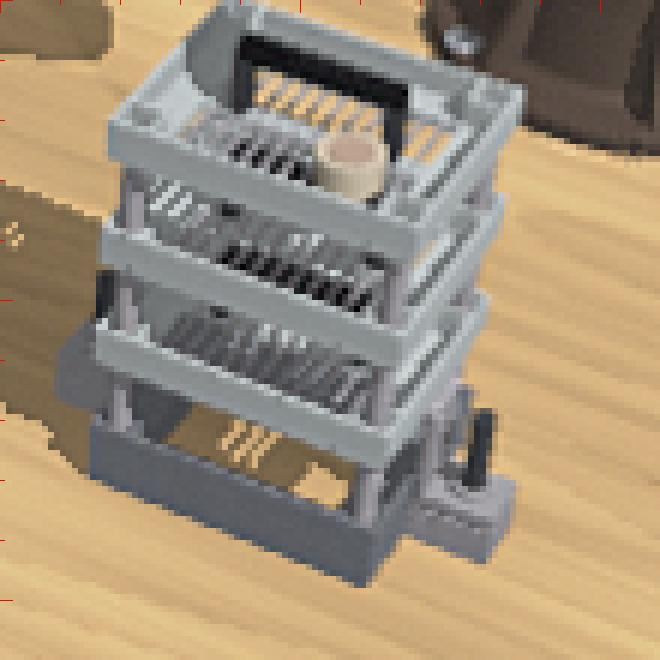

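```bash
python3 - <<'E'
from blank import *
bot.goto([.66,-.03,.26],[180,0,-76.1]);cap('bl2')
pick(.6755,-.0957,-76.1)
s=monitor.get_state()['position'];cap('bf',('scene','wrist'))
E
python3 -c "
from h import *
crop('bl2','x1',270,30,130,100,5);crop('bf_scene','b2s',270,190,100,100,6)"
```

```text
bl2 t99.0 [ 0.6597 -0.0297  0.2607] [-179.9532   -0.0032  -75.979 ] F [-0.6122  0.481  -0.6649] T [-0.023   0.0543 -0.0375] g0.0419
at t101.6 [ 0.6758 -0.0957  0.015 ] [-179.956    -0.0073  -76.0964] F [-0.6211 -0.1715 -0.5199] T [-0.038  -0.0358  0.0358] g0.0552
grip t102.1 [ 0.6758 -0.0957  0.0154] [-179.9511   -0.0166  -76.0844] F [-1.922   1.0619  5.089 ] T [0.1967 0.5673 0.0097] g0.0276
up t102.8 [ 0.6753 -0.0957  0.06  ] [-179.9962    0.0126  -76.1145] F [-1.2177 -0.8456 -0.4052] T [0.0167 0.0579 0.0254] g0.0278
bf t102.9 [ 0.675  -0.0957  0.0594] [179.9396   0.0162 -76.1082] F [-0.5386  0.1037  0.3282] T [-0.015   0.0027 -0.0076] g0.0278
```

View pics/bl2.png

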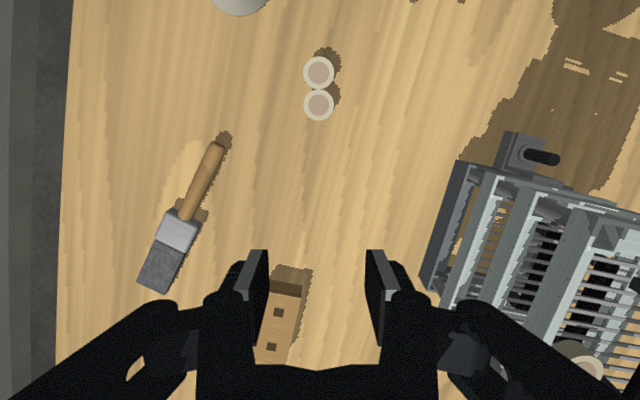

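View pics/bf.png

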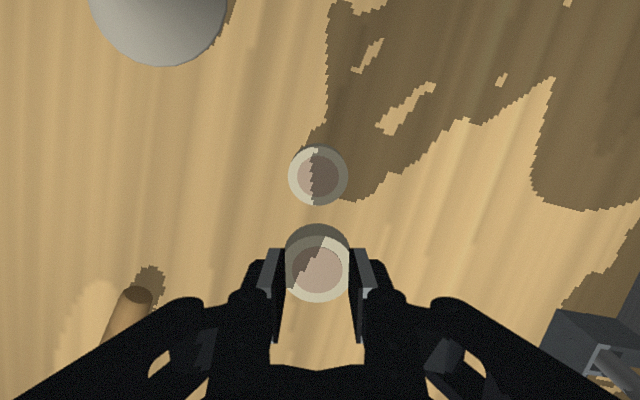

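View pics/b2s.png

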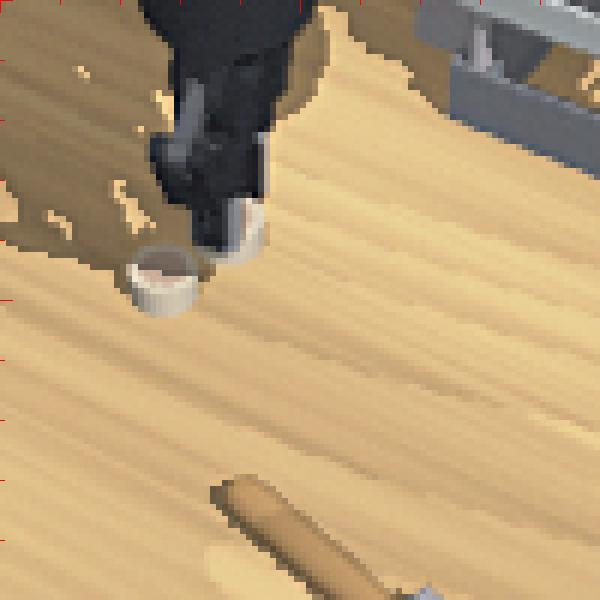

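```bash
sed -i 's/bot.grip(.042)/bot.grip(.035)/' blank.py; python3 - <<'E'
import pickle;from h import *
p=pickle.load(open('bf.pkl','rb'));print(onz(p,[[318,176]],.016),onz(p,[[163,25]],.03))
p=pickle.load(open('bl2.pkl','rb'));print(onz(p,[[318.5,72.5],[318.5,105]],.016))
from blank import *
place(.4736,-.0335,'pl2')
E
python3 -c "
from h import *
crop('pl2_scene','b2s',330,130,110,110,6)"
```

```text
[[ 0.68247506 -0.12782266  0.016     ]] [[ 0.7656523  -0.18005718  0.03      ]]
[[ 0.68205082 -0.12732644  0.016     ]
 [ 0.67422393 -0.09604942  0.016     ]]
down z0.2160 dF [-1.0014 -0.8246  3.6606]
   t110.2 [ 0.474  -0.0336  0.2164] [179.993   -0.0516   1.6076] F [-0.4167 -0.479   4.3273] T [-0.1103 -0.0296  0.0261] g0.0276
pl2 t112.0 [ 0.4734 -0.0335  0.3294] [179.9869   0.0641   1.6001] F [ 0.1581 -0.8692  0.4813] T [-0.0405  0.024   0.046 ] g0.0352
```

View pics/b2s.png

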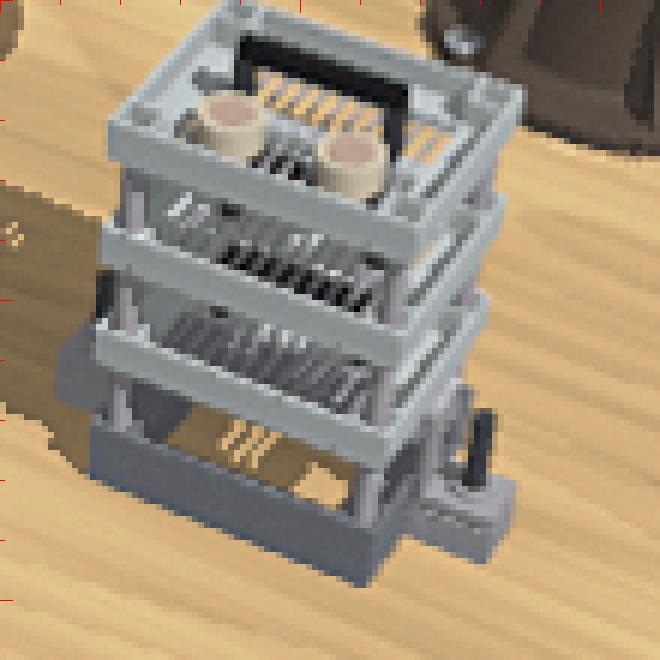

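View pics/pl2.png

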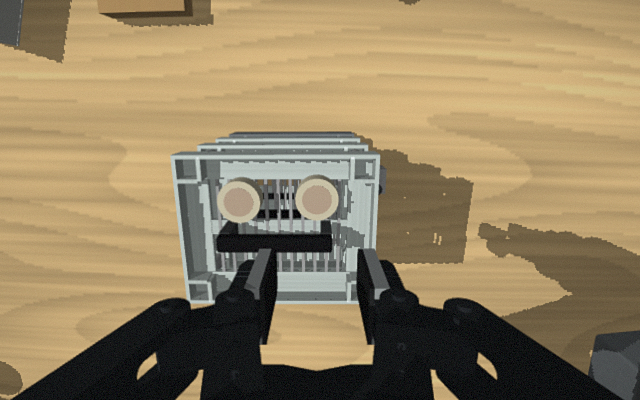

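```bash
python3 - <<'E'
from blank import *
bot.goto([.66,-.10,.26],[180,0,1.6]);cap('bl3',('wrist','side'))
pick(.6823,-.1275,1.6)
cap('bg',('scene','wrist'))
place(.4188,-.0051,'pl3')
E
python3 -c "
from h import *
crop('pl3_scene','b2s',330,130,110,110,6)"
```

```text
bl3 t113.0 [ 0.6598 -0.0996  0.2612] [-179.9984   -0.09      1.6332] F [-0.0419  1.1146  0.2049] T [-0.0405  0.0252  0.0451] g0.0353
at t115.6 [ 0.6826 -0.1275  0.015 ] [-179.9999   -0.0452    1.6046] F [-0.0319 -0.387  -1.0463] T [-0.0645  0.0287  0.0267] g0.0549
grip t116.0 [ 0.6826 -0.1276  0.0154] [179.9901  -0.0532   1.6113] F [-1.4322  1.3148  5.3387] T [0.1515 0.5607 0.0337] g0.0276
up t116.8 [ 0.6821 -0.1274  0.06  ] [-179.9867    0.0003    1.5871] F [ 0.1538 -0.0269 -0.4312] T [ 0.0067  0.0166 -0.0201] g0.0278
bg t116.9 [ 0.6818 -0.1275  0.0594] [-179.9945    0.0611    1.5909] F [1.1543 0.2939 0.6871] T [0.0113 0.032  0.0259] g0.0275
down z0.2159 dF [-0.5133  0.3367  5.054 ]
   t124.2 [ 0.4191 -0.0051  0.2164] [179.9966  -0.0456   1.6102] F [-0.9597 -1.0202  4.5878] T [0.0429 0.3608 0.0636] g0.0274
pl3 t126.0 [ 0.4186 -0.0052  0.3294] [179.98     0.0585   1.601 ] F [-0.0603  0.0469 -0.6096] T [-0.0018  0.0273 -0.0328] g0.0350
```

View pics/b2s.png

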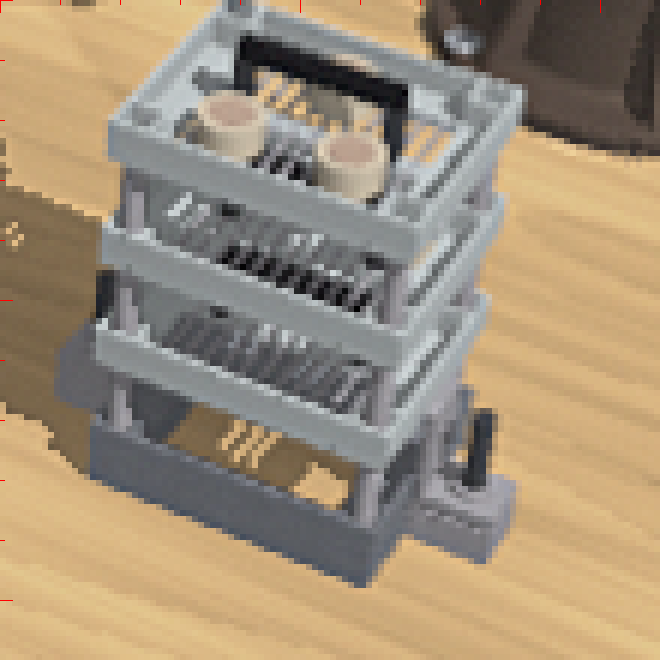

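View pics/pl3.png

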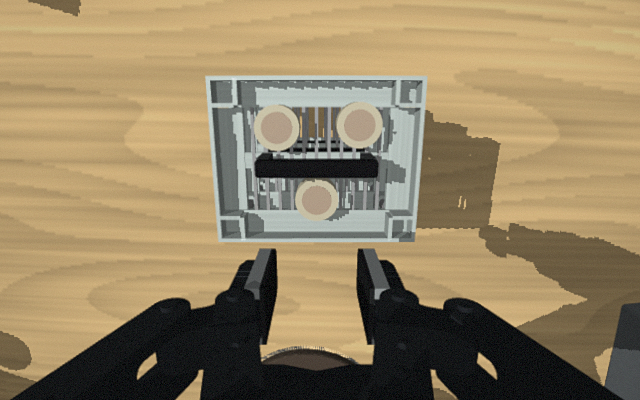

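Final check from further away, including whether any frame leg stands proud, before handing in.

```bash
python3 - <<'E'
from mv import *
bot.goto([.60,-.20,.38],[180,0,-90]);bot.dwell(.3);cap('fin',('wrist','side','scene'))
E
python3 -c "
from h import *
crop('fin_side','fs',300,150,100,130,4.5);crop('fin_scene','fc',330,120,100,130,4.5)
cv2.imwrite('pics/fx.png',cv2.resize(np.hstack([cv2.imread('pics/fs.png'),cv2.imread('pics/fc.png')]),(800,520)))"
```

```text
fin t127.5 [ 0.5999 -0.1995  0.3804] [-179.9674    0.0019  -89.9488] F [ 0.6596 -0.5326 -0.2263] T [-0.0103 -0.0127 -0.0223] g0.0350
```

View pics/fx.png

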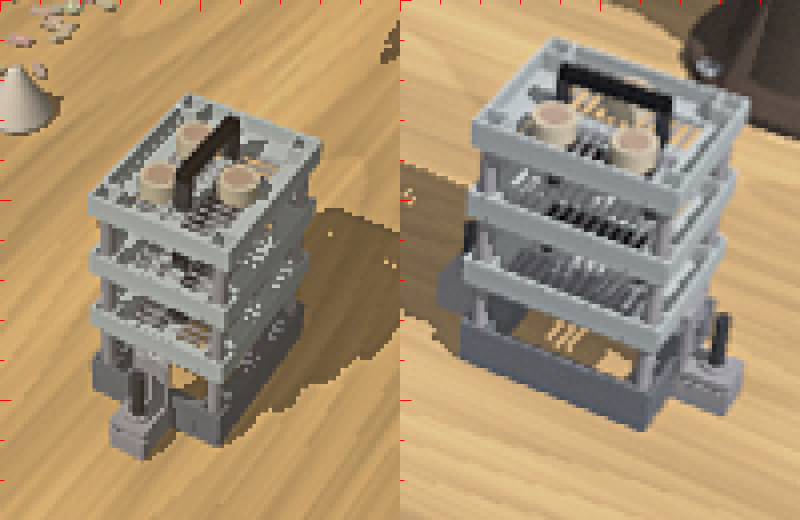

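View pics/fin_scene.png

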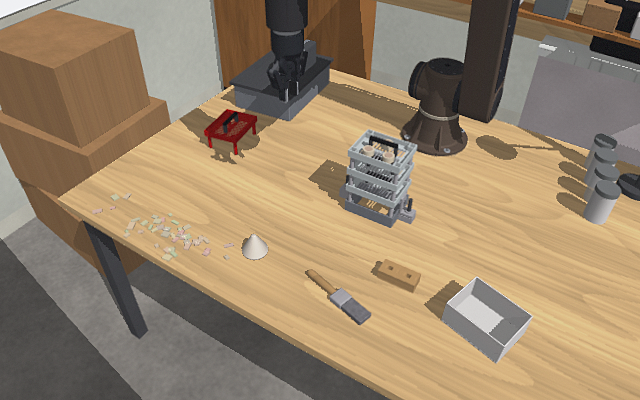

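```bash
python3 -c "
from rig import bot;bot.sign_off()"
```

```text
the job is handed in; nothing more can be done
```

The drying rack is built and I handed the job in at about 128 s, under the 210 s limit. `sign_off()` gives no verdict, so the result below rests on my own checks.

**What I did:** I set the lug frame into the base, then pushed a lock pin down through each lug. Next I stacked the two grey plain frames, leaving the red one alone. Last, I laid all three blanks on the top deck, two on one side of the handle and one on the other.

**Last checks:**
- **Frames:** each one stopped within about 0.5 mm of its fully-home height. The final pictures show all three level.
- **Pins:** both stopped about 2 mm above bench-contact height, within 2 mm of home. The collars are seen sitting on the lugs. I did not press on the pins again after letting go.
- **Blanks:** all three are seen lying flat inside the rim of the top frame.
- **Bystanders:** the tub, brush, cone shell and red frame look unmoved in the last scene picture.

**What did not go as planned:**
- My first two attempts on one blank closed above it. The fingertips reached only about 9 mm beyond the TCP instead of the stated 25 mm, so I lowered the grasp and it held.
- One blank was found knocked up against another partway through. I measured both again before picking them up.
- The finger-gap reading ran about 4 mm under the true width.

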